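# Change over the syringe pump

## Robot

A 7-joint arm with a two-finger parallel gripper is mounted at the origin on the work surface. World frame = base frame: x ahead of the robot, y to its left, z up, the work surface at z = 0. Lengths are in m, angles in rad, forces in N, time in s.
With the tool pointing down it reaches from about 0.425 to 0.875 m from the base axis. Payload 8.4 kg.
Tool frame: the origin (TCP) lies on the mounting face of the last link; the fingertips stand 182 mm ahead of it and the grasp point (between the pads) lies 164 mm ahead of it; z points along the fingers, y is the line along which they close (so a half turn about z gives the same grasp; the last joint's range is limited). The gripper opens to 87 mm and grips with 3 to 60 N. Pads are 19 mm wide; open, the fingers measure 117 mm over their backs; the gripper's body (75 mm by 190 mm) begins 51 mm behind the grasp point.
Start: joints at [1.073, 0.333, 0.04, 1.465, -0.013, 1.343, -0.059], TCP at [0.252, -0.599, 0.405] pointing down, gripper open.
Joint ranges: [-2.58, 2.58], [-0.38, 2.09], [-1.3, 1.39], [0.25, 2.4], [-1.5, 4.64], [0.08, 2.09], [-2.65, 2.65]. Speed limits (rad/s): [2.22, 2.22, 2.79, 2.79, 3.14, 3.14, 3.14].

## Interface

Orientations are given as [roll, pitch, yaw] about the fixed x, y, z axes, in that order (R = Rz(yaw) Ry(pitch) Rx(roll)).
In Python, from bench import ctrl gives the robot as it stands.
- The arm moves only by the tool step_arm, never from a script. Its argument "steps" is a list of rows, each an object with "delta_rot": the turn, a rotation vector about the tool's x, y, z in degrees, a list of three; "slide": the shift along the tool's x, y, z in mm, a list of three; "grip": the finger opening in mm, from 0 to 87. A call has 1 to 12 rows; each row is the pose to reach, as a shift and turn from the pose commanded when the call began, along the tool's axes at that moment; what a row does not reach only later rows make up. A row lasts 1/8 s, in which the tool goes at most 62.5 mm and 10.7 degrees, less where a joint would pass 70% of its speed; a pose out of reach is approached as far as the arm can. A call with a gripper value outside its range is refused whole. The fingers move at their own pace and stop on an object; the grip force is fixed at half the most. Time passes only in rows, so rows that repeat a pose let the fingers close. It gives the time, the measured TCP pose, the force, the opening and the grip force at its end, in the units of the state.
- ctrl.get_state(): the state, without advancing time (a new reading comes with each control period).
- ctrl.capture(name): name is "side" or "top"; returns the picture (480x640x3 uint8, red, green, blue); there is no depth.
- ctrl.get_calibration(name): a dict with "vfov" (degrees; the focal length in pixels is half the picture's height over the tangent of half this angle, whatever the lens; pixels are square), "cx", "cy" (the principal point, pixels), "rvec" (rotation vector, rad) and "tvec" (3), from world to camera coordinates, as OpenCV has them. Camera axes: x right, y down, z forward; pixel columns grow to the right and rows downward; lengths in m; the calibration is good to about 2 mm. A picture is of the moment at which its call begins. get_calibration takes no time and is no camera call.
- ctrl.job_done(): hands the job in; it is judged then, once.
The state is a dict: "time_s": time; "q": joint angles; "joint_velocities": joint speeds; "joint_efforts": joint torques, N m; "tool_pos": TCP position; "orientation": TCP orientation; "wrist_force": force on the tool from outside, world axes, zero at the start; "moment": the same for the moment, N m; "grip_width": finger opening in m; "grasp_force": force on a finger pad.
Only numpy, scipy, OpenCV 4.12 (cv2) and the standard library are available. Lean on these libraries where they do the work, as an engineer would, in place of code of your own. Each camera call takes 0.05 s, during which the arm holds its last target. There are 200 camera calls.

## Task

Change over the three-channel syringe pump. Draw its pusher block right back, take out every spent syringe (plunger fully in) and push it through the sprung flap of the yellow sharps bin so that it drops inside and the flap shuts behind it, and lay every fresh syringe from the mat (plunger drawn out) in a channel of its own, tip away from the pusher, barrel right down in both slots and flange close behind the steel slotted plate. Then bring the pusher block up until it touches the plungers and every flange is against the plate, and leave the other things on the bench where they are.

Things in the scene. Friction and masses are not known exactly. Their poses are not given: they have to be found in the camera images.
- pump: White three-channel syringe pump, fixed: box 262 (x) x 216 (y) x 85 mm high. Origin under its middle, on the bench; x runs along the syringes from the pusher block (-x end) to the tips (+x end). Three syringe channels at y = -65, 0 and 65 mm, barrel axis 115 mm above the bench, 30 mm above the deck. Guide rods lie on the deck, up to 100 mm high.
- channel (a point): In the middle channel, where the barrel middle of a seated syringe lies when its flange touches the plate: x = 75, y = 0, z = 115 mm in the pump, axes as the pump's; the other two are 65 mm either side in y. Slots 26 mm wide, open upward with bevelled lips, in a steel slotted plate (x 30 to 36 mm) and a black nose rest (x 100 to 110); slot floors 104, tops 128 mm high; free to grip between.
- pusher (a joint): Aluminium pusher block along the pump's x, in m: 0 = right back, growing towards the slotted plate, stop at 0.090. About 2.5 N of friction; stays where left. Its flat front face is 100 mm behind the plate's rear face at 0; meets fresh plungers at 0.041 and spent ones at 0.089 (flanges against the plate). Starts at 0.065 to 0.083.
- pusher_grip (a point): Centre of the black upright grip on the pusher block: 12 mm thick along the pump's x, 50 mm wide along y, 44 mm high, centre 153 mm above the bench; block top at 131 mm. Moves with the block, whose front face is 15 mm ahead of it. Axes as the pump's.
- bin: Yellow sharps bin, fixed, closed but for its inlet. Origin on the bench, 115 mm behind its front wall, mid-width; items go in along +x. Body x -115 to 165, 150 wide, 297 mm high. A grey level shelf sticks out in front, x -218 to -113 mm, 98 mm wide between 8 mm kerbs, surface 240 mm above the bench. From x = -113 the inlet floor is a slippery steel chute falling at 52 degrees into the bin.
- flap (a joint): Steel flap of the bin, rad: 0 = shut (hanging upright at x = -83 mm in the bin), growing as its lower edge swings into the bin, up to 1.45. 96 wide, 73 mm high, hinged 289 mm above the bench at the front edge of the roof; in front of it the 100 mm wide inlet is open above. A light spring (0.006 N m shut, 0.018 wide open) snaps it shut.
- spent0_mid (a point): Spent 20 ml syringe (or None: absent), at the start in the channel at y = -65 mm, flange up to 3 mm behind the plate. Plunger in: rear of its thumb plate 56 mm behind this point. This point: on the axis, barrel middle; x towards the tip. Barrel 22 mm dia, from 45 behind to 50 ahead; 11 mm dia tip to 64 ahead; flange 40 (y) x 20 (z) x 4 thick, front face 45 behind. 60 g.
- spent1_mid (a point): Spent 20 ml syringe (or None: absent), at the start in the channel at y = 0 mm, flange up to 3 mm behind the plate. Plunger in: rear of its thumb plate 56 mm behind this point. This point: on the axis, barrel middle; x towards the tip. Barrel 22 mm dia, from 45 behind to 50 ahead; 11 mm dia tip to 64 ahead; flange 40 (y) x 20 (z) x 4 thick, front face 45 behind. 60 g.
- spent2_mid (a point): Spent 20 ml syringe (or None: absent), at the start in the channel at y = 65 mm, flange up to 3 mm behind the plate. Plunger in: rear of its thumb plate 56 mm behind this point. This point: on the axis, barrel middle; x towards the tip. Barrel 22 mm dia, from 45 behind to 50 ahead; 11 mm dia tip to 64 ahead; flange 40 (y) x 20 (z) x 4 thick, front face 45 behind. 60 g.
- fresh0_mid (a point): Fresh 20 ml syringe (or None: absent) lying on the mat at the start, tip roughly to +y. Built as the spent ones, but plunger drawn out: 168 mm long. This point: on the axis, barrel middle, 11 mm above what it lies on; x towards the tip; flange front face 45 mm behind it, thumb plate's rear 104 mm behind it. 60 g; its flat flange stops it rolling.
- fresh0_thumb (a point): Centre of the rear face of fresh syringe 0's thumb plate, 20 mm in diameter.
- fresh1_mid (a point): Fresh 20 ml syringe (or None: absent) lying on the mat at the start, tip roughly to +y. Built as the spent ones, but plunger drawn out: 168 mm long. This point: on the axis, barrel middle, 11 mm above what it lies on; x towards the tip; flange front face 45 mm behind it, thumb plate's rear 104 mm behind it. 60 g; its flat flange stops it rolling.
- fresh1_thumb (a point): Centre of the rear face of fresh syringe 1's thumb plate, 20 mm in diameter.
- fresh2_mid (a point): Fresh 20 ml syringe (or None: absent) lying on the mat at the start, tip roughly to +y. Built as the spent ones, but plunger drawn out: 168 mm long. This point: on the axis, barrel middle, 11 mm above what it lies on; x towards the tip; flange front face 45 mm behind it, thumb plate's rear 104 mm behind it. 60 g; its flat flange stops it rolling.
- fresh2_thumb (a point): Centre of the rear face of fresh syringe 2's thumb plate, 20 mm in diameter.
- mat: Grey rubber mat, 300 x 200 x 3 mm, fixed on the bench; origin under its middle. The fresh syringes start on it, side by side, about 100 mm apart.
- jar: Amber sample jar, 58 mm in diameter, 75 high. Origin at its underside. Not part of the job; leave it alone.
- wash: White wash bottle, 68 mm in diameter, 170 high. Origin at its underside. Not part of the job; leave it alone.
- dish: Glass dish, 94 mm in diameter, 15 high. Origin at its underside. Not part of the job; leave it alone.
- spatula: Steel spatula, 180 long, lying flat. Origin at its underside. Not part of the job; leave it alone.
- carton: White carton, 90 x 130 x 35 mm. Origin at its underside. Not part of the job; leave it alone.
- beaker: Glass beaker, 72 mm in diameter, 95 high. Origin at its underside. Not part of the job; leave it alone.
- mount0: Black specimen mount, 38 mm in diameter, 22 high. Origin at its underside. Not part of the job; leave it alone.
- mount1: Black specimen mount, 38 mm in diameter, 22 high. Origin at its underside. Not part of the job; leave it alone.
There are look-alikes about, which are no part of the job. Leave any black or pink look-alike of the part that bears spent1_mid alone.

How it is judged:
On the way, in this order (a step that is already met when the one before it is completed fails the run):
1. the pusher block is drawn back, clear of where fresh plungers will lie (value of joint pusher below 0.03 m), for 0.2 s.
2. every spent syringe is in the sharps bin with the flap shut, and every fresh syringe lies in a channel with its flange behind the slotted plate, the pusher still back (z of each of spent0_mid, spent1_mid, spent2_mid in the frame of bin below 0.2 m and x of spent0_mid in the frame of bin between -0.105 and 0.16 m and y of spent0_mid in the frame of bin between -0.07 and 0.07 m and x of spent1_mid in the frame of bin between -0.105 and 0.16 m and y of spent1_mid in the frame of bin between -0.07 and 0.07 m and x of spent2_mid in the frame of bin between -0.105 and 0.16 m and y of spent2_mid in the frame of bin between -0.07 and 0.07 m and (y of fresh0_mid in the frame of pump between -0.07 and -0.06 m or y of fresh0_mid in the frame of pump between -0.005 and 0.005 m or y of fresh0_mid in the frame of pump between 0.06 and 0.07 m) and z of fresh0_mid in the frame of pump between 0.111 and 0.119 m and x of fresh0_mid in the frame of pump between 0.063 and 0.0775 m and x of each of fresh0_thumb, fresh1_thumb, fresh2_thumb in the frame of pump below 0 m and angle between the x axis of each of fresh0_mid, fresh1_mid, fresh2_mid and the x axis of pump, either way round below 0.1 rad and (y of fresh1_mid in the frame of pump between -0.07 and -0.06 m or y of fresh1_mid in the frame of pump between -0.005 and 0.005 m or y of fresh1_mid in the frame of pump between 0.06 and 0.07 m) and z of fresh1_mid in the frame of pump between 0.111 and 0.119 m and x of fresh1_mid in the frame of pump between 0.063 and 0.0775 m and (y of fresh2_mid in the frame of pump between -0.07 and -0.06 m or y of fresh2_mid in the frame of pump between -0.005 and 0.005 m or y of fresh2_mid in the frame of pump between 0.06 and 0.07 m) and z of fresh2_mid in the frame of pump between 0.111 and 0.119 m and x of fresh2_mid in the frame of pump between 0.063 and 0.0775 m and value of joint flap below 0.08 rad and value of joint pusher below 0.036 m), for 0.2 s.
3. the pusher block is brought up to the plungers (value of joint pusher above 0.037 m), for 0.2 s.
At the end, for the whole second after the job is handed in: Spent syringes all in the bin (middle below 200 mm), flap under 0.08 rad. Fresh ones each level in a channel, tip away from the pusher: middle within 5 mm sideways and 4 mm in height, flange within 3.5 mm of the plate. Pusher within 4 mm of the plungers (joint above 0.037) (z of each of spent0_mid, spent1_mid, spent2_mid in the frame of bin below 0.2 m and x of spent0_mid in the frame of bin between -0.105 and 0.16 m and y of spent0_mid in the frame of bin between -0.07 and 0.07 m and x of spent1_mid in the frame of bin between -0.105 and 0.16 m and y of spent1_mid in the frame of bin between -0.07 and 0.07 m and x of spent2_mid in the frame of bin between -0.105 and 0.16 m and y of spent2_mid in the frame of bin between -0.07 and 0.07 m and (y of fresh0_mid in the frame of pump between -0.07 and -0.06 m or y of fresh0_mid in the frame of pump between -0.005 and 0.005 m or y of fresh0_mid in the frame of pump between 0.06 and 0.07 m) and z of fresh0_mid in the frame of pump between 0.111 and 0.119 m and x of fresh0_mid in the frame of pump between 0.0715 and 0.0775 m and x of each of fresh0_thumb, fresh1_thumb, fresh2_thumb in the frame of pump below 0 m and angle between the x axis of each of fresh0_mid, fresh1_mid, fresh2_mid and the x axis of pump, either way round below 0.1 rad and (y of fresh1_mid in the frame of pump between -0.07 and -0.06 m or y of fresh1_mid in the frame of pump between -0.005 and 0.005 m or y of fresh1_mid in the frame of pump between 0.06 and 0.07 m) and z of fresh1_mid in the frame of pump between 0.111 and 0.119 m and x of fresh1_mid in the frame of pump between 0.0715 and 0.0775 m and (y of fresh2_mid in the frame of pump between -0.07 and -0.06 m or y of fresh2_mid in the frame of pump between -0.005 and 0.005 m or y of fresh2_mid in the frame of pump between 0.06 and 0.07 m) and z of fresh2_mid in the frame of pump between 0.111 and 0.119 m and x of fresh2_mid in the frame of pump between 0.0715 and 0.0775 m and value of joint flap below 0.08 rad and value of joint pusher above 0.037 m); the robot touches nothing.
It fails at once if a bystander is moved more than 40 mm or knocked over (distance of any of jar, wash, dish, spatula, carton, beaker, mount0, mount1 from where it was at the start of the episode above 0.04 m or angle between any of jar, wash, beaker's own z axis and vertical above 0.6 rad).
It fails at once if a fresh syringe goes into the sharps bin ((z of fresh0_mid in the frame of bin below 0.2 m and x of fresh0_mid in the frame of bin between -0.105 and 0.16 m and y of fresh0_mid in the frame of bin between -0.07 and 0.07 m) or (z of fresh1_mid in the frame of bin below 0.2 m and x of fresh1_mid in the frame of bin between -0.105 and 0.16 m and y of fresh1_mid in the frame of bin between -0.07 and 0.07 m) or (z of fresh2_mid in the frame of bin below 0.2 m and x of fresh2_mid in the frame of bin between -0.105 and 0.16 m and y of fresh2_mid in the frame of bin between -0.07 and 0.07 m)).
Of spent0, spent1, spent2 only 2 to 3 are there at a start; the rules pass over those that are not, and their reading is None.
Of fresh0, fresh1, fresh2 only 2 to 3 are there at a start; the rules pass over those that are not, and their reading is None.
At some moment in a run one of fresh0, fresh1, fresh2 may be knocked a few centimetres aside while the robot is not near it.
It also fails if it takes over 210 s, if anything falls off the work surface, if the arm or the gripper's body presses on something with over 40 N, if the wrist force passes 120 N, or if a joint passes its speed limit or range.

## Working session

There is one attempt and no reset: what is moved stays moved. The work goes in short steps, Python scripts to look and compute and a tool call to move; the robot and the scene stay as the last step left them, time stands still between calls to the robot, and variables do not carry over. Pictures are saved under pics/ and viewed, at most 14 in all, crops included, and the job is handed in when it is done.

Besides the shell and the picture viewer there is one more tool, called after "Emit:" as a command line: name --argument value ..., lists and objects as JSON in quotes. step_arm: Moves the arm, as the interface text tells. Its arguments: {"type":"object","properties":{"steps":{"type":"array"}},"required":["steps"]}

```bash
mkdir -p pics; ls; python3 - <<'E'
from bench import ctrl
import cv2,json
for n in("side","top"):
    cv2.imwrite(f"pics/{n}0.png",ctrl.capture(n)[:,:,::-1]); print(n,ctrl.get_calibration(n))
s=ctrl.get_state(); print({k:s[k] for k in("time_s","q","tool_pos","orientation","grip_width","wrist_force")})
E
```

```text
pics
side {'vfov': 50.48451346663155, 'cx': 320.3989266994484, 'cy': 241.82521410791765, 'rvec': array([ 0.36075923, -2.64254418,  1.36149683]), 'tvec': array([0.51436015, 0.24921947, 1.25558585])}
top {'vfov': 44.87568459031567, 'cx': 321.89278211546616, 'cy': 241.25158717604214, 'rvec': array([ 2.11998012, -2.12145937,  0.21313467]), 'tvec': array([-0.01049369,  0.55341034,  1.50745938])}
{'time_s': 0.1, 'q': array([ 1.07279614,  0.33382023,  0.03989733,  1.46622877, -0.01341884,
        1.34328103, -0.05848105]), 'tool_pos': array([ 0.25231838, -0.59884131,  0.40393879]), 'orientation': array([-3.14012412e+00,  8.68919892e-05,  3.98776031e-01]), 'grip_width': 0.08738860434326612, 'wrist_force': array([0.53078013, 1.8821007 , 0.71115481])}
```

View pics/top0.png

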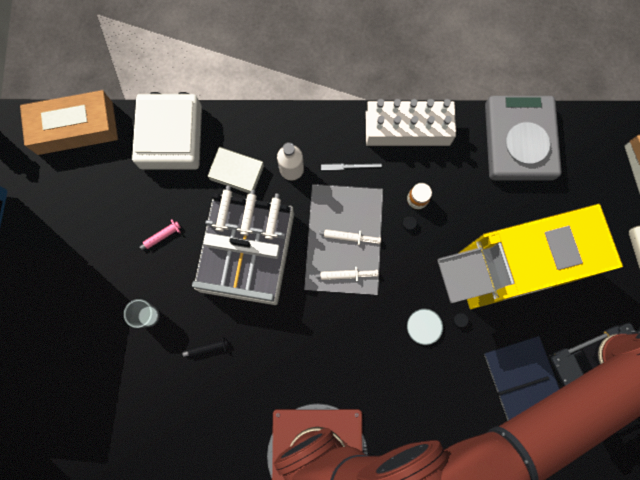

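View pics/side0.png

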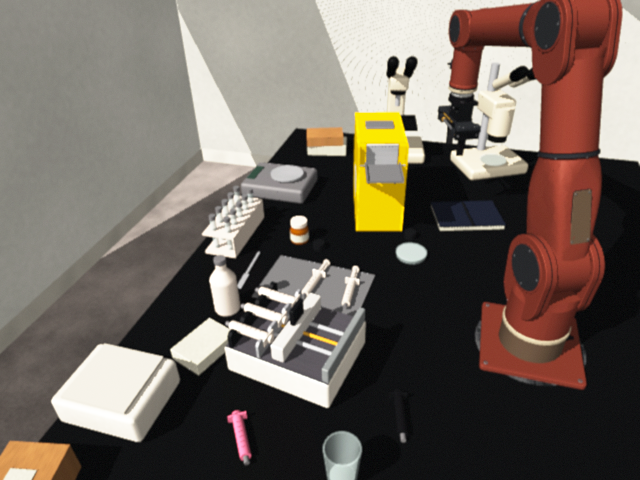

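Top view: the pump is at about (245,248), with its pusher towards the robot and three spent syringes with tips up-image. Two fresh syringes lie on the mat at (350,237) and (350,274). The bin is at (540,260), with its shelf at (467,275). The pink (161,235) and black (206,349) look-alikes are loose on the bench; the real spent syringes are the white ones in the channels at (225,212), (249,214) and (273,217). I'll enlarge to confirm.

```bash
cat > h.py <<'E'
import numpy as np,cv2
from bench import ctrl
def cal(n):
    c=ctrl.get_calibration(n); f=240/np.tan(np.radians(c["vfov"]/2))
    return np.array([[f,0,c["cx"]],[0,f,c["cy"]],[0,0,1]]),cv2.Rodrigues(c["rvec"])[0],c["tvec"]
def ray(n,u,v):
    K,R,t=cal(n); return -R.T@t,R.T@np.linalg.inv(K)@[u,v,1]
def bp(n,u,v,z):
    o,d=ray(n,u,v); return o+d*(z-o[2])/d[2]
def pj(n,P):
    K,R,t=cal(n); p=K@(R@np.asarray(P,float)+t); return p[:2]/p[2]
def crop(img,x,y,w,h,s,f):
    cv2.imwrite(f,cv2.resize(img[y:y+h,x:x+w],None,fx=s,fy=s,interpolation=cv2.INTER_CUBIC)[:,:,::-1])
E
python3 - <<'E'
from h import *
i=cv2.imread("pics/top0.png")[:,:,::-1]
crop(i,185,175,200,133,4,"pics/c1.png")
crop(i,400,175,230,150,3.4,"pics/c2.png")
E
```

```text
(no output)
```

View pics/c1.png

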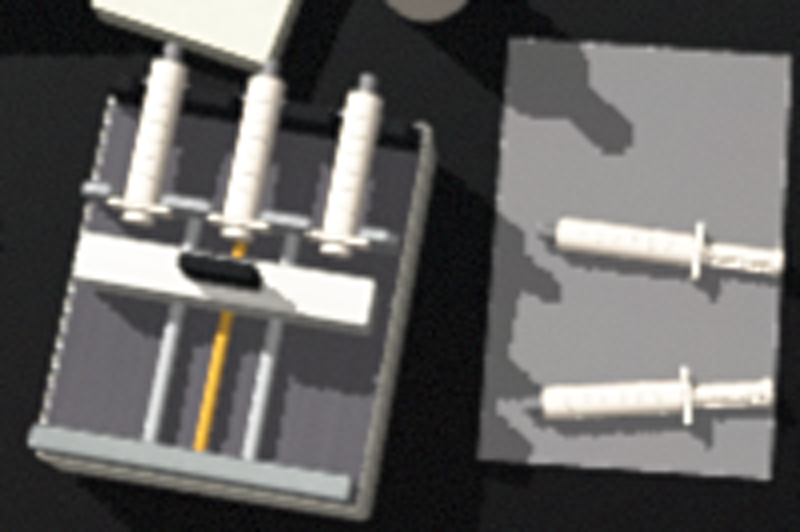

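View pics/c2.png

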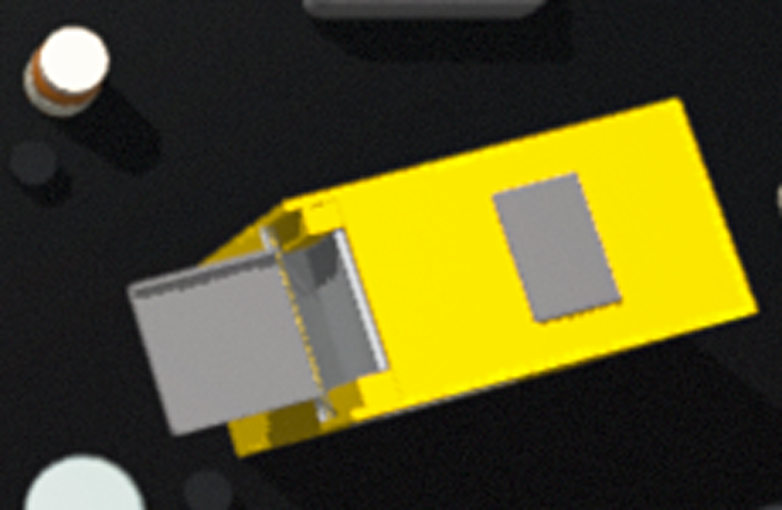

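```bash
cat >> h.py <<'E'
from scipy.optimize import least_squares
def fit(n,pts,p0):
    # pts: (X,Y,Z local),(u,v)
    def W(p,L): c,s=np.cos(p[2]),np.sin(p[2]); return [p[0]+c*L[0]-s*L[1],p[1]+s*L[0]+c*L[1],L[2]]
    r=least_squares(lambda p:np.concatenate([pj(n,W(p,L))-uv for L,uv in pts]),p0,loss="soft_l1")
    return r.x,r.fun.reshape(-1,2).round(1)
E
python3 - <<'E'
from h import *
a=lambda x,y:np.array([185+x/4-.375,175+y/4-.375])
b=lambda x,y:np.array([400+x/3.4-.35,175+y/3.4-.35])
P=[((.1375,.065,.115),a(173,46)),((.1375,0,.115),a(271,63)),((.1375,-.065,.115),a(369,78)),
((.131,-.108,.085),a(432,128)),((-.131,-.108,.085),a(366,518)),((-.131,.108,.085),a(36,455)),
((.030,.065,.125),a(131,208)),((.030,0,.125),a(233,223)),((.030,-.065,.125),a(336,239))]
p,r=fit("top",P,[.55,.2,0]);print("pump",p.round(4),r.tolist())
c,s=np.cos(p[2]),np.sin(p[2])
g=bp("top",*a(221,258),.175);d=g[:2]-p[:2];print("grip top far edge? in pump",c*d[0]+s*d[1],-s*d[0]+c*d[1])
g=bp("top",*a(221,270),.153);d=g[:2]-p[:2];print("grip mid in pump",c*d[0]+s*d[1],-s*d[0]+c*d[1])
# bin: roof corners z=.297, shelf corners z=.24 (outer y +-.057, kerb)
B=[((.165,.075,.297),b(678,98)),((.165,-.075,.297),b(757,312)),
((-.218,.053,.242),b(129,288)),((-.218,-.053,.242),b(174,434)),((-.083,.048,.289),b(338,230)),((-.083,-.048,.289),b(385,369))]
p,r=fit("top",B,[.5,-.5,-1.3]);print("bin",p.round(4),r.tolist())
for nm,tip,fl,th in(("A",(540,233),(698,250),(783,262)),("B",(498,407),(686,395),(771,391))):
    z=.014
    T=bp("top",*a(*fl),z);t=bp("top",*a(*th),z);q=bp("top",*a(*tip),z)
    d=(q-t);yaw=np.arctan2(d[1],d[0]); print(nm,"thumb",t.round(4),"flange",T.round(4),"tip",q.round(4),"len",np.hypot(d[0],d[1]),"yawdeg",np.degrees(yaw),"mid",(T+.045*d/np.linalg.norm(d)).round(4),(q-.064*d/np.linalg.norm(d)).round(4))
E
```

```text
pump [ 0.5379  0.1947 -0.1612] [[-0.2, 1.8], [-0.4, 1.4], [-0.5, 1.5], [0.0, -3.1], [-0.6, -3.6], [-0.3, -1.1], [1.7, -0.1], [1.0, 0.2], [0.2, 0.1]]
grip top far edge? in pump -0.0026842827036127888 -0.0024449921679492365
grip mid in pump -0.006343992579196376 -0.00014629550298531947
bin [ 0.4785 -0.5059 -1.3126] [[0.0, 0.2], [-0.1, -0.3], [0.1, -0.5], [0.3, 0.3], [0.1, 0.3], [-0.4, -0.1]]
A thumb [ 0.5645 -0.1725  0.014 ] flange [ 0.573 -0.114  0.014] tip [ 0.585  -0.0048  0.014 ] len 0.16892752810509298 yawdeg 83.03398850726248 mid [ 0.5785 -0.0693  0.014 ] [ 0.5773 -0.0684  0.014 ]
B thumb [ 0.4747 -0.1625  0.014 ] flange [ 0.472  -0.1044  0.014 ] tip [0.4638 0.0238 0.014 ] len 0.18660441617515788 yawdeg 93.35000136375216 mid [ 0.4694 -0.0595  0.014 ] [ 0.4676 -0.0401  0.014 ]
```

```bash
python3 - <<'E'
from h import *
a=lambda x,y:np.array([185+x/4-.375,175+y/4-.375])
P=[((.1375,.065,.115),a(173,44)),((.1375,0,.115),a(271,61)),((.1375,-.065,.115),a(369,76)),
((.030,.065,.125),a(131,208)),((.030,0,.125),a(233,223)),((.030,-.065,.125),a(336,239))]
p,r=fit("top",P,[.55,.2,0]);print("pump",p.round(4),r.tolist())
c,s=np.cos(p[2]),np.sin(p[2])
W=lambda x,y,z:[p[0]+c*x-s*y,p[1]+s*x+c*y,z]
out=[]
for n,(x,y,w,h,k) in(("side",(215,255,160,150,4)),("top",(185,175,120,133,4))):
    i=cv2.imread(f"pics/{n}0.png"); i=cv2.resize(i[y:y+h,x:x+w],None,fx=k,fy=k,interpolation=cv2.INTER_CUBIC)
    D=lambda L:tuple(((pj(n,W(*L))-[x,y]+.5)*k).astype(int).tolist())
    for yy in(-.065,0,.065): cv2.line(i,D((.019,yy,.126)),D((.139,yy,.126)),(0,0,255),1)
    cv2.polylines(i,[np.array([D(L) for L in((.131,.108,.085),(.131,-.108,.085),(-.131,-.108,.085),(-.131,.108,.085))])],True,(0,255,0),1)
    cv2.polylines(i,[np.array([D(L) for L in((.131,.108,0),(.131,-.108,0),(-.131,-.108,0),(-.131,.108,0))])],True,(255,255,0),1)
    out.append(i)
h=max(o.shape[0] for o in out); out=[cv2.copyMakeBorder(o,0,h-o.shape[0],0,0,0) for o in out]
o=np.hstack(out); cv2.imwrite("pics/ov.png",cv2.resize(o,None,fx=.71,fy=.71))
# side check of bin: shelf corners
E
```

```text
pump [ 0.5411  0.1967 -0.1767] [[-0.1, 1.0], [-0.3, 0.9], [-0.5, 1.4], [1.2, -1.6], [0.5, -1.0], [-0.5, -0.7]]
```

View pics/ov.png

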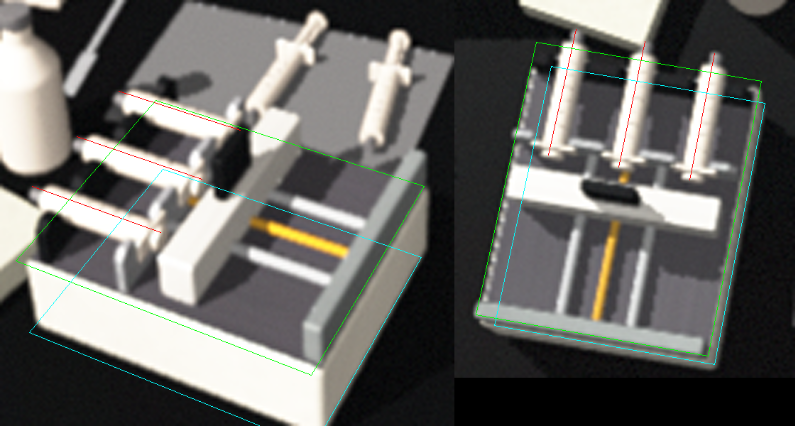

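```bash
python3 - <<'E'
from h import *
a=lambda x,y:np.array([185+x/4-.375,175+y/4-.375])
b=lambda x,y:np.array([215+x/2.84-.4,255+y/2.84-.4])
T=[((.1375,.065,.115),a(173,44)),((.1375,0,.115),a(271,61)),((.1375,-.065,.115),a(369,76)),
((.0265,.065,.125),a(131,208)),((.0265,0,.125),a(233,223)),((.0265,-.065,.125),a(336,239))]
S=[((.1375,.065,.115),b(33,190)),((.1375,0,.115),b(78,145)),((.1375,-.065,.115),b(119,97)),((.131,.108,.085),b(28,263)),((-.131,.108,.085),b(325,364))]
def W(p,L): c,s=np.cos(p[2]),np.sin(p[2]); return [p[0]+c*L[0]-s*L[1],p[1]+s*L[0]+c*L[1],L[2]]
f=lambda p:np.concatenate([pj("top",W(p,L))-uv for L,uv in T]+[pj("side",W(p,L))-uv for L,uv in S])
r=least_squares(f,[.54,.197,-.17],loss="soft_l1");print(r.x.round(4),f(r.x).reshape(-1,2).round(1).tolist())
# box: where do the corners backproject (pump frame)
p=r.x
def loc(P): c,s=np.cos(p[2]),np.sin(p[2]);d=P[:2]-p[:2];return (c*d[0]+s*d[1]).round(4),(-s*d[0]+c*d[1]).round(4)
for L,uv in S[3:]:print(L,loc(bp("side",*uv,.085)))
print("top corner",loc(bp("top",*a(432,128),.085)),loc(bp("top",*a(366,518),.0)))
# bin check via side: shelf front corners predicted
q=np.array([.4785,-.5059,-1.3126])
for L in((-.218,.057,.24),(-.218,-.057,.24),(-.115,.075,0),(-.115,-.075,0),(-.115,.075,.297)):print(L,pj("side",W(q,L)).round(1))
E
```

```text
[ 0.5416  0.1914 -0.1403] [[-0.1, 1.4], [-0.2, 0.4], [-0.2, 0.0], [2.5, 0.4], [1.9, 0.1], [1.2, -0.5], [1.2, 2.4], [0.2, 0.5], [-0.6, 0.9], [-3.3, -0.5], [-1.7, 0.7]]
(0.131, 0.108, 0.085) (np.float64(0.1233), np.float64(0.1064))
(-0.131, 0.108, 0.085) (np.float64(-0.1334), np.float64(0.1049))
top corner (np.float64(0.1162), np.float64(-0.1091)) (np.float64(-0.1396), np.float64(-0.0982))
(-0.218, 0.057, 0.24) [365.5 181.1]
(-0.218, -0.057, 0.24) [405.7 180.9]
(-0.115, 0.075, 0) [356.3 230.7]
(-0.115, -0.075, 0) [402.1 230.5]
(-0.115, 0.075, 0.297) [358.3 147.3]
```

```bash
python3 - <<'E'
import cv2
i=cv2.imread("pics/side0.png")[:,:,::-1]
from h import crop
crop(i,330,100,100,140,4,"pics/bs.png")
E
```

```text
(no output)
```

View pics/bs.png

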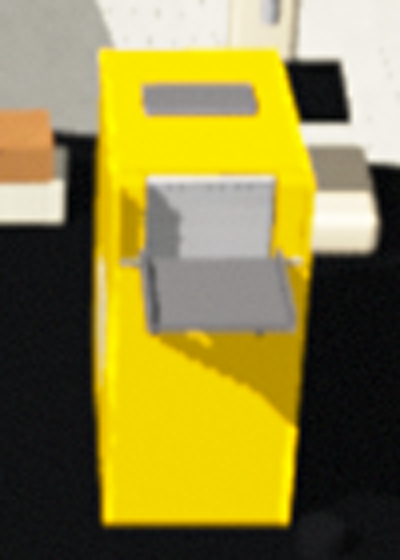

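```bash
python3 - <<'E'
from h import *
a=lambda x,y:np.array([185+x/4-.375,175+y/4-.375])
for A,B in(((240,245),(203,448)),((192,222),(152,440)),((290,240),(250,455))):
    d=bp("top",*a(*A),.095)-bp("top",*a(*B),.095);print(np.arctan2(d[1],d[0]))
i=cv2.imread("pics/top0.png").astype(int); m=(i.min(2)>150)
for u0,u1 in((212,234),(237,258),(260,284)):
    L=[]
    for v in range(194,222):
        x=np.arange(u0,u1)[m[v,u0:u1]]
        if 3<=len(x)<=10:
            w=i[v,x,1]; P=bp("top",(x*w).sum()/w.sum(),v,.122);L.append([P[0],P[1],len(x)])
    L=np.array(L);k=np.polyfit(L[:,0],L[:,1],1);print("axis yaw",np.arctan(k[0]),"y at x=.61",np.polyval(k,.61),L[0,0],L[-1,0],len(L))
E
```

```text
-0.1524869238250818
-0.14937313120040546
-0.1601137859617947
axis yaw -0.1633225383526955 y at x=.61 0.2507909884427951 0.6657046136215543 0.5934071472760533 28
axis yaw -0.1657536240444515 y at x=.61 0.18462694543828284 0.6657152426727074 0.5934028283180015 28
axis yaw -0.16229389853479045 y at x=.61 0.11857868086778767 0.654925043166261 0.5933984984728251 24
```

```bash
cat >> h.py <<'E'
from scipy.spatial.transform import Rotation as Ro
PUMP=[.540,.196,-.160]; BIN=[.4785,-.5059,-1.3126]
def loc2w(F,x,y,z,yaw=0):
    c,s=np.cos(F[2]),np.sin(F[2]); return [F[0]+c*x-s*y,F[1]+s*x+c*y,z,F[2]+yaw]
def w2loc(F,P):
    c,s=np.cos(F[2]),np.sin(F[2]);d=np.asarray(P)[:2]-F[:2];return np.array([c*d[0]+s*d[1],-s*d[0]+c*d[1],P[2]])
def plan(*tg):
    s=ctrl.get_state(); R=Ro.from_euler("xyz",s["orientation"]); tcp=np.array(s["tool_pos"])
    for x,y,z,yaw in tg:   # grasp point world, tool-down yaw
        Rt=Ro.from_euler("xyz",[np.pi,0,yaw])
        t=np.array([x,y,z])-Rt.apply([0,0,.164])
        print("slide",(R.inv().apply(t-tcp)*1000).round(1).tolist(),"rot",np.degrees((R.inv()*Rt).as_rotvec()).round(1).tolist())
def st():
    s=ctrl.get_state();R=Ro.from_euler("xyz",s["orientation"]); g=np.array(s["tool_pos"])+R.apply([0,0,.164])
    print("t",round(s["time_s"],2),"grasp",g.round(4),"rpy",np.round(s["orientation"],3),"q",np.round(s["q"],2),"F",np.round(s["wrist_force"],1),"w",round(s["grip_width"],4),"gf",np.round(s["grasp_force"],1)); return g
E
python3 - <<'E'
from h import *
st();plan(loc2w(PUMP,.03,0,.38),loc2w(PUMP,.03,0,.20),loc2w(PUMP,.022,0,.155))
E
```

```text
t 0.1 grasp [ 0.2522 -0.5986  0.2399] rpy [-3.14   0.     0.399] q [ 1.07  0.33  0.04  1.47 -0.01  1.34 -0.06] F [0.5 1.9 0.7] w 0.0874 gf 0.0
slide [599.2, -605.1, -139.2] rot [-0.1, 0.0, 32.0]
slide [599.2, -604.8, 40.8] rot [-0.1, 0.0, 32.0]
slide [592.4, -609.0, 85.8] rot [-0.1, 0.0, 32.0]
```

Emit:
step_arm --steps '[{"slide": [0,0,-70],"delta_rot": [0,0,0],"grip": 0},{"slide": [0,0,-140],"delta_rot": [0,0,0],"grip": 0},{"slide": [60,-40,-140],"delta_rot": [0,0,5],"grip": 0},{"slide": [110,-70,-140],"delta_rot": [0,0,10],"grip": 0},{"slide": [160,-110,-140],"delta_rot": [0,0,15],"grip": 0},{"slide": [210,-150,-140],"delta_rot": [0,0,20],"grip": 0},{"slide": [260,-190,-140],"delta_rot": [0,0,25],"grip": 0},{"slide": [300,-230,-140],"delta_rot": [0,0,32],"grip": 0},{"slide": [340,-270,-140],"delta_rot": [0,0,32],"grip": 0},{"slide": [380,-310,-140],"delta_rot": [0,0,32],"grip": 0},{"slide": [420,-360,-140],"delta_rot": [0,0,32],"grip": 0},{"slide": [460,-410,-140],"delta_rot": [0,0,32],"grip": 0}]'

```text
time_s: 1.6
tool_pos: [0.5164, -0.0436, 0.5446]
orientation: [3.141, 0.0, -0.16]
wrist_force: [0.7, -0.7, -0.6]
grip_width: 0.0003
grasp_force: 0.0
```

```bash
python3 - <<'E'
from h import *
st();plan(loc2w(PUMP,.025,0,.38),loc2w(PUMP,.025,0,.20),loc2w(PUMP,.022,0,.155))
E
```

```text
t 1.6 grasp [ 0.5164 -0.0436  0.3806] rpy [ 3.141  0.    -0.16 ] q [ 0.39  0.05 -0.41  1.52  0.02  1.57 -1.75] F [ 0.7 -0.7 -0.6] w 0.0003 gf 0.0
slide [10.1, -240.3, 0.5] rot [0.0, 0.0, -0.0]
slide [10.1, -240.3, 180.5] rot [0.0, 0.0, -0.0]
slide [7.2, -240.3, 225.5] rot [0.0, 0.0, -0.0]
```

Emit:
step_arm --steps '[{"slide": [10,-60,0],"delta_rot": [0,0,0],"grip": 0},{"slide": [10,-120,0],"delta_rot": [0,0,0],"grip": 0},{"slide": [10,-180,0],"delta_rot": [0,0,0],"grip": 0},{"slide": [10,-240,0],"delta_rot": [0,0,0],"grip": 0},{"slide": [10,-240,60],"delta_rot": [0,0,0],"grip": 0},{"slide": [10,-240,120],"delta_rot": [0,0,0],"grip": 0},{"slide": [8,-240,170],"delta_rot": [0,0,0],"grip": 0},{"slide": [8,-240,200],"delta_rot": [0,0,0],"grip": 0},{"slide": [7,-240,224],"delta_rot": [0,0,0],"grip": 0},{"slide": [7,-240,224],"delta_rot": [0,0,0],"grip": 0}]'

```text
time_s: 2.85
tool_pos: [0.5607, 0.1899, 0.3187]
orientation: [3.14, 0.004, -0.16]
wrist_force: [-0.3, -0.2, 0.7]
grip_width: 0.0005
grasp_force: 0.0
```

```bash
python3 - <<'E'
from h import *
g=st();print(w2loc(PUMP,g));crop(ctrl.capture("side"),200,250,180,150,4,"pics/s1.png")
E
```

```text
t 2.85 grasp [0.56   0.1897 0.1547] rpy [ 3.14   0.004 -0.16 ] q [ 0.08  0.34 -0.58  1.69  0.2   1.18 -2.28] F [-0.3 -0.2  0.7] w 0.0005 gf 0.0
[ 0.0207347  -0.00302156  0.15474013]
```

View pics/s1.png

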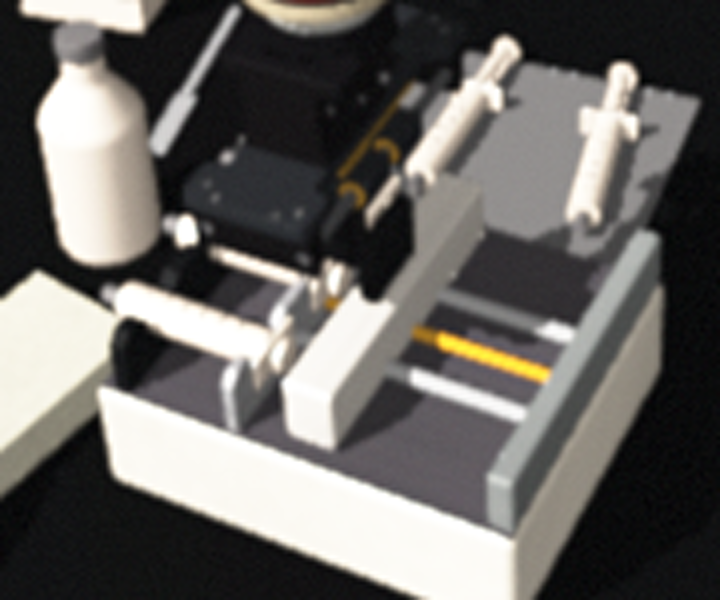

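The fingers (330,280 in the crop) are just in front of the black pusher grip (375,260), so I can push back.

Emit:
step_arm --steps '[{"slide": [-15,0,0],"delta_rot": [0,0,0],"grip": 0},{"slide": [-30,0,0],"delta_rot": [0,0,0],"grip": 0},{"slide": [-45,0,0],"delta_rot": [0,0,0],"grip": 0},{"slide": [-60,0,0],"delta_rot": [0,0,0],"grip": 0},{"slide": [-72,0,0],"delta_rot": [0,0,0],"grip": 0},{"slide": [-80,0,0],"delta_rot": [0,0,0],"grip": 0},{"slide": [-85,0,0],"delta_rot": [0,0,0],"grip": 0},{"slide": [-85,0,0],"delta_rot": [0,0,0],"grip": 0}]'

```text
time_s: 3.9
tool_pos: [0.4771, 0.2038, 0.3205]
orientation: [3.141, 0.001, -0.16]
wrist_force: [0.8, 0.6, 0.6]
grip_width: 0.0006
grasp_force: 0.5
```

```bash
python3 - <<'E'
from h import *
g=st();print(w2loc(PUMP,g));crop(ctrl.capture("side"),200,250,180,150,4,"pics/s2.png")
# next: lift, over channel y=-.065, grip at x=.068
plan(loc2w(PUMP,-.04,0,.21),loc2w(PUMP,.068,-.065,.21),loc2w(PUMP,.068,-.065,.119))
E
```

```text
t 3.9 grasp [0.477  0.2037 0.1565] rpy [ 3.141e+00  1.000e-03 -1.600e-01] q [ 0.08  0.18 -0.63  1.86  0.12  1.13 -2.32] F [0.8 0.6 0.6] w 0.0006 gf 0.5
[-0.06342256 -0.00242796  0.15654111]
slide [23.2, -2.4, -53.6] rot [0.0, 0.1, 0.0]
slide [131.2, 62.7, -53.7] rot [0.0, 0.1, 0.0]
slide [131.3, 62.6, 37.3] rot [0.0, 0.1, 0.0]
```

View pics/s2.png

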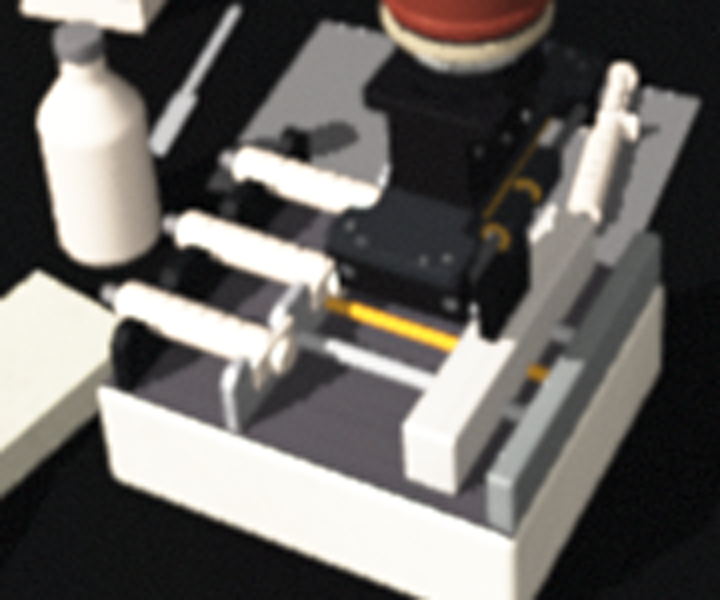

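Emit:
step_arm --steps '[{"slide": [20,-2,0],"delta_rot": [0,0,0],"grip": 0},{"slide": [23,-2,-54],"delta_rot": [0,0,0],"grip": 40},{"slide": [70,30,-54],"delta_rot": [0,0,0],"grip": 40},{"slide": [116,62,-54],"delta_rot": [0,0,0],"grip": 40},{"slide": [116,62,-54],"delta_rot": [0,0,0],"grip": 40},{"slide": [116,62,-10],"delta_rot": [0,0,0],"grip": 40},{"slide": [116,62,20],"delta_rot": [0,0,0],"grip": 40},{"slide": [116,62,37],"delta_rot": [0,0,0],"grip": 40},{"slide": [116,62,37],"delta_rot": [0,0,0],"grip": 40},{"slide": [116,62,37],"delta_rot": [0,0,0],"grip": 40}]'

```text
time_s: 5.2
tool_pos: [0.5822, 0.1246, 0.2848]
orientation: [-3.141, -0.001, -0.159]
wrist_force: [-0.3, 0.0, 0.8]
grip_width: 0.0398
grasp_force: 0.0
```

```bash
python3 - <<'E'
from h import *
g=st();print(w2loc(PUMP,g));crop(ctrl.capture("side"),200,240,180,135,4,"pics/s3.png")
E
```

```text
t 5.2 grasp [0.5824 0.1247 0.1208] rpy [-3.141e+00 -1.000e-03 -1.590e-01] q [ 0.15  0.37 -0.54  1.72  0.21  1.11 -2.17] F [-0.3  0.   0.8] w 0.0398 gf 0.0
[ 0.05318473 -0.06365115  0.12082132]
```

View pics/s3.png

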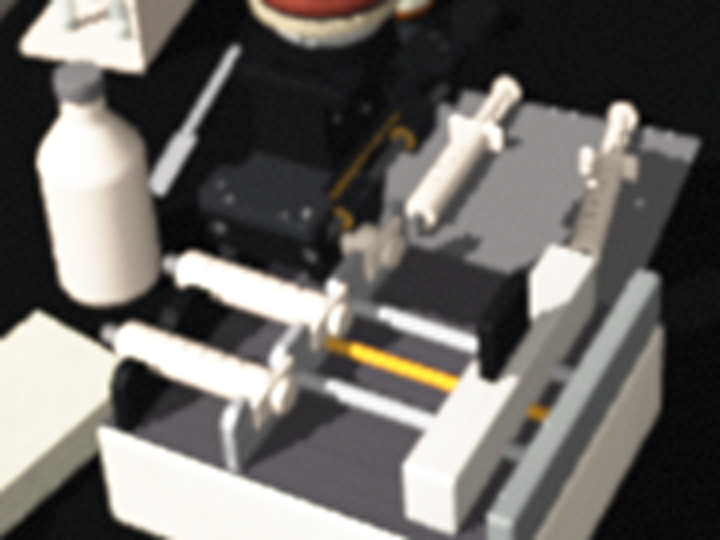

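The gripper straddles the far syringe without contact, and the pusher is back. Close and lift.

Emit:
step_arm --steps '[{"slide": [0,0,0],"delta_rot": [0,0,0],"grip": 10},{"slide": [0,0,0],"delta_rot": [0,0,0],"grip": 10},{"slide": [0,0,0],"delta_rot": [0,0,0],"grip": 10},{"slide": [0,0,0],"delta_rot": [0,0,0],"grip": 10},{"slide": [0,0,-15],"delta_rot": [0,0,0],"grip": 10},{"slide": [0,0,-30],"delta_rot": [0,0,0],"grip": 10},{"slide": [0,0,-70],"delta_rot": [0,0,0],"grip": 10},{"slide": [0,0,-120],"delta_rot": [0,0,0],"grip": 10},{"slide": [0,0,-180],"delta_rot": [0,0,0],"grip": 10},{"slide": [0,0,-200],"delta_rot": [0,0,0],"grip": 10},{"slide": [0,0,-200],"delta_rot": [0,0,0],"grip": 10}]'

```text
time_s: 6.62
tool_pos: [0.582, 0.125, 0.4866]
orientation: [-3.14, -0.004, -0.159]
wrist_force: [-0.2, -0.8, -1.5]
grip_width: 0.021
grasp_force: 30.0
```

```bash
python3 - <<'E'
from h import *
g=st()
plan(loc2w(BIN,-.27,0,.32),loc2w(BIN,-.27,0,.262),loc2w(BIN,-.12,0,.262),loc2w(BIN,-.105,0,.262))
E
```

```text
t 6.62 grasp [0.5827 0.1252 0.3226] rpy [-3.14  -0.004 -0.159] q [ 0.17  0.24 -0.56  1.45  0.13  1.48 -2.11] F [-0.2 -0.8 -1.5] w 0.021 gf 30.0
slide [-111.7, 392.5, 1.4] rot [-0.2, -0.1, 66.1]
slide [-112.0, 392.6, 59.4] rot [-0.2, -0.1, 66.1]
slide [-51.2, 529.7, 59.4] rot [-0.2, -0.1, 66.1]
slide [-45.1, 543.4, 59.4] rot [-0.2, -0.1, 66.1]
```

Emit:
step_arm --steps '[{"slide": [-15,50,0],"delta_rot": [0,0,8],"grip": 10},{"slide": [-30,100,0],"delta_rot": [0,0,16],"grip": 10},{"slide": [-45,155,0],"delta_rot": [0,0,25],"grip": 10},{"slide": [-60,210,0],"delta_rot": [0,0,34],"grip": 10},{"slide": [-75,260,0],"delta_rot": [0,0,43],"grip": 10},{"slide": [-90,310,0],"delta_rot": [0,0,52],"grip": 10},{"slide": [-105,360,0],"delta_rot": [0,0,60],"grip": 10},{"slide": [-112,392,0],"delta_rot": [0,0,66],"grip": 10},{"slide": [-112,392,0],"delta_rot": [0,0,66],"grip": 10},{"slide": [-112,392,30],"delta_rot": [0,0,66],"grip": 10},{"slide": [-112,392,58],"delta_rot": [0,0,66],"grip": 10},{"slide": [-112,392,58],"delta_rot": [0,0,66],"grip": 10}]'

```text
time_s: 8.12
tool_pos: [0.4089, -0.2438, 0.4233]
orientation: [3.138, 0.004, -1.309]
wrist_force: [0.3, -0.1, 0.1]
grip_width: 0.0212
grasp_force: 30.0
```

```bash
python3 - <<'E'
from h import *
g=st();print(w2loc(BIN,g))
plan(loc2w(BIN,-.105,0,.262))
crop(ctrl.capture("top"),380,160,200,150,4,"pics/s4.png")
E
```

```text
t 8.12 grasp [ 0.4082 -0.2433  0.2593] rpy [ 3.138  0.004 -1.309] q [ 0.63 -0.02 -0.18  1.83 -0.    1.33 -2.43] F [ 0.3 -0.1  0.1] w 0.0212 gf 30.0
[-0.27179956 -0.00091283  0.25934095]
slide [166.2, 0.2, -3.3] rot [0.2, 0.2, 0.2]
```

View pics/s4.png

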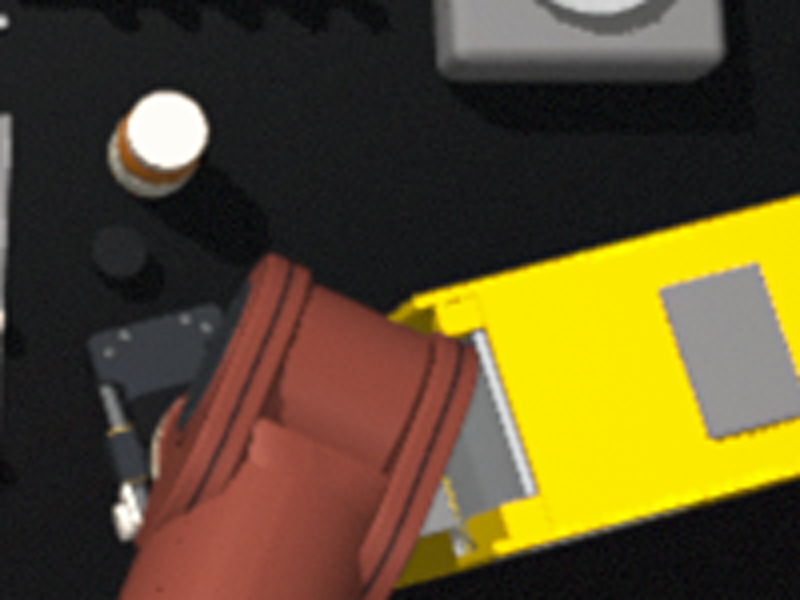

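The view is occluded by the wrist but consistent with the numbers. Insert to the edge of the chute and release.

Emit:
step_arm --steps '[{"slide": [30,0,-3],"delta_rot": [0,0,0],"grip": 10},{"slide": [60,0,-3],"delta_rot": [0,0,0],"grip": 10},{"slide": [90,0,-3],"delta_rot": [0,0,0],"grip": 10},{"slide": [115,0,-3],"delta_rot": [0,0,0],"grip": 10},{"slide": [140,0,-3],"delta_rot": [0,0,0],"grip": 10},{"slide": [160,0,-3],"delta_rot": [0,0,0],"grip": 10},{"slide": [166,0,-3],"delta_rot": [0,0,0],"grip": 10},{"slide": [166,0,-3],"delta_rot": [0,0,0],"grip": 10},{"slide": [166,0,-3],"delta_rot": [0,0,0],"grip": 45},{"slide": [166,0,-3],"delta_rot": [0,0,0],"grip": 45},{"slide": [166,0,-3],"delta_rot": [0,0,0],"grip": 45},{"slide": [166,0,-3],"delta_rot": [0,0,0],"grip": 45}]'

```text
time_s: 9.68
tool_pos: [0.4517, -0.4052, 0.4288]
orientation: [-3.142, 0.0, -1.311]
wrist_force: [0.5, -0.2, -0.3]
grip_width: 0.0442
grasp_force: 0.0
```

```bash
python3 - <<'E'
from h import *
g=st();print(w2loc(BIN,g))
plan(loc2w(BIN,-.105,0,.36),loc2w(BIN,-.21,0,.36),loc2w(BIN,-.21,0,.262))
crop(ctrl.capture("side"),310,80,150,112,5.3,"pics/s5.png")
E
```

```text
t 9.68 grasp [ 0.4517 -0.4052  0.2648] rpy [-3.142  0.    -1.311] q [ 0.72  0.24 -0.08  1.54  0.02  1.37 -2.24] F [ 0.5 -0.2 -0.3] w 0.0442 gf 0.0
[-1.04229155e-01 -2.11375650e-04  2.64797653e-01]
slide [-0.8, -0.2, -95.2] rot [-0.0, 0.0, 0.1]
slide [-105.8, -0.3, -95.2] rot [-0.0, 0.0, 0.1]
slide [-105.8, -0.3, 2.8] rot [-0.0, 0.0, 0.1]
```

View pics/s5.png

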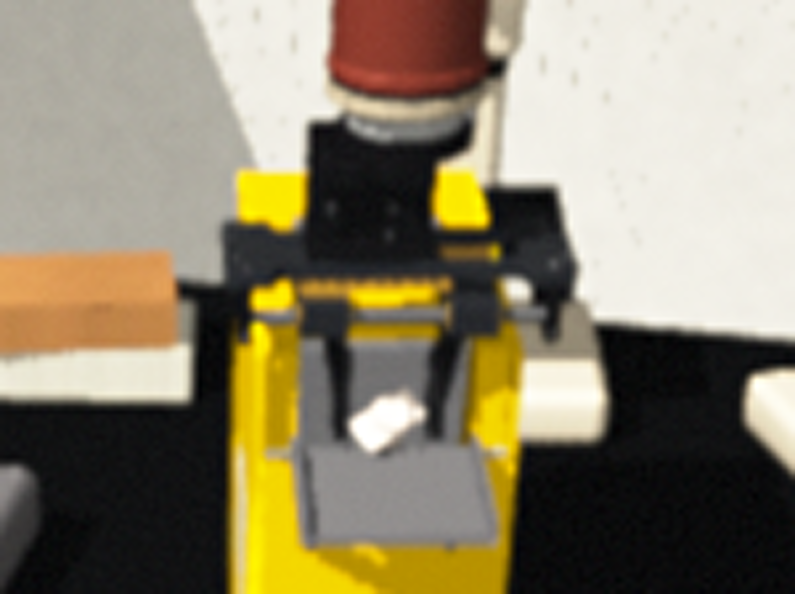

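The syringe's rear (385,420 in the crop) is still visible, hung up tilted in the inlet, possibly on its way. I'll open wider, lift clear and count bright pixels there.

Emit:
step_arm --steps '[{"slide": [0,0,0],"delta_rot": [0,0,0],"grip": 55},{"slide": [0,0,0],"delta_rot": [0,0,0],"grip": 55},{"slide": [0,0,-40],"delta_rot": [0,0,0],"grip": 55},{"slide": [0,0,-95],"delta_rot": [0,0,0],"grip": 0},{"slide": [-50,0,-95],"delta_rot": [0,0,0],"grip": 0},{"slide": [-105,0,-95],"delta_rot": [0,0,0],"grip": 0},{"slide": [-105,0,-95],"delta_rot": [0,0,0],"grip": 0}]'

```text
time_s: 10.6
tool_pos: [0.4248, -0.3002, 0.5249]
orientation: [-3.14, -0.001, -1.307]
wrist_force: [1.1, -0.6, -0.0]
grip_width: 0.0228
grasp_force: 0.0
```

```bash
cat >> h.py <<'E'
def inlet():
    i=ctrl.capture("side").astype(int)[148:184,362:408]
    m=(i.min(2)>190)
    v,u=np.nonzero(m); print("white px in inlet/shelf",m.sum(), (u.mean()+362,v.mean()+148) if len(u) else "", "max",i.min(2).max())
    return i
E
python3 - <<'E'
from h import *
g=st();i=inlet();a=cv2.imread("pics/side0.png").astype(int)[148:184,362:408]
print("initial white",(a.min(2)>190).sum(),a.min(2).max()); d=np.abs(i[:,:,::-1]-a).sum(2)>60; v,u=np.nonzero(d);print("diff",d.sum(),u.mean()+362 if len(u) else 0,v.mean()+148 if len(v) else 0)
for r in d[::2]:print("".join("#" if x else "." for x in r))
E
```

```text
t 10.6 grasp [ 0.425  -0.3003  0.3609] rpy [-3.140e+00 -1.000e-03 -1.307e+00] q [ 0.66  0.04 -0.13  1.57  0.    1.53 -2.35] F [ 1.1 -0.6 -0. ] w 0.0228 gf 0.0
white px in inlet/shelf 0  max 190
initial white 0 190
diff 158 401.5632911392405 154.373417721519
.................#####.......#####..##########
....................................##########
....................................##########
....................................##########
....................................##########
......................................########
........................................######
..........................................####
..........................................####
.............................................#
..............................................
..............................................
..............................................
..............................................
..............................................
..............................................
..............................................
..............................................
```

The inlet now matches the start picture, so that syringe has gone in and the flap is shut. Next is the middle syringe.

```bash
python3 - <<'E'
from h import *
plan(loc2w(PUMP,.052,0,.30),loc2w(PUMP,.052,0,.119))
E
```

```text
slide [-430.5, -287.6, 60.3] rot [-0.0, -0.1, -65.9]
slide [-430.7, -287.4, 241.3] rot [-0.0, -0.1, -65.9]
```

Emit:
step_arm --steps '[{"slide": [-45,-30,0],"delta_rot": [0,0,-7],"grip": 40},{"slide": [-90,-60,0],"delta_rot": [0,0,-14],"grip": 40},{"slide": [-135,-90,0],"delta_rot": [0,0,-21],"grip": 40},{"slide": [-180,-120,10],"delta_rot": [0,0,-28],"grip": 40},{"slide": [-225,-150,20],"delta_rot": [0,0,-35],"grip": 40},{"slide": [-270,-180,30],"delta_rot": [0,0,-42],"grip": 40},{"slide": [-315,-210,40],"delta_rot": [0,0,-49],"grip": 40},{"slide": [-360,-240,50],"delta_rot": [0,0,-56],"grip": 40},{"slide": [-400,-268,60],"delta_rot": [0,0,-62],"grip": 40},{"slide": [-430,-288,80],"delta_rot": [0,0,-66],"grip": 40},{"slide": [-430,-288,130],"delta_rot": [0,0,-66],"grip": 40},{"slide": [-430,-288,150],"delta_rot": [0,0,-66],"grip": 40}]'

```text
time_s: 12.15
tool_pos: [0.5933, 0.1843, 0.3703]
orientation: [3.14, 0.004, -0.161]
wrist_force: [-0.3, 0.3, 0.2]
grip_width: 0.0404
grasp_force: 0.0
```

```bash
python3 - <<'E'
from h import *
g=st();print(w2loc(PUMP,g))
plan(loc2w(PUMP,.052,0,.119))
E
```

```text
t 12.15 grasp [0.5926 0.1841 0.2063] rpy [ 3.14   0.004 -0.161] q [ 0.09  0.36 -0.59  1.56  0.2   1.29 -2.25] F [-0.3  0.3  0.2] w 0.0404 gf 0.0
[ 0.05383373 -0.00335869  0.20626891]
slide [-2.2, -3.2, 87.3] rot [0.1, 0.2, -0.0]
```

Emit:
step_arm --steps '[{"slide": [-2,-3,30],"delta_rot": [0,0,0],"grip": 40},{"slide": [-2,-3,60],"delta_rot": [0,0,0],"grip": 40},{"slide": [-2,-3,87],"delta_rot": [0,0,0],"grip": 40},{"slide": [-2,-3,87],"delta_rot": [0,0,0],"grip": 40},{"slide": [-2,-3,87],"delta_rot": [0,0,0],"grip": 10},{"slide": [-2,-3,87],"delta_rot": [0,0,0],"grip": 10},{"slide": [-2,-3,87],"delta_rot": [0,0,0],"grip": 10},{"slide": [-2,-3,87],"delta_rot": [0,0,0],"grip": 10},{"slide": [-2,-3,65],"delta_rot": [0,0,0],"grip": 10},{"slide": [-2,-3,35],"delta_rot": [0,0,0],"grip": 10},{"slide": [-2,-3,-25],"delta_rot": [0,0,0],"grip": 10},{"slide": [-2,-3,-85],"delta_rot": [0,0,0],"grip": 10}]'

```text
time_s: 13.65
tool_pos: [0.5911, 0.1888, 0.4613]
orientation: [-3.141, -0.0, -0.159]
wrist_force: [0.4, 0.4, -0.2]
grip_width: 0.0212
grasp_force: 30.0
```

```bash
python3 - <<'E'
from h import *
g=st();print(w2loc(PUMP,g))
plan(loc2w(BIN,-.27,0,.32),loc2w(BIN,-.27,0,.264))
E
```

```text
t 13.65 grasp [0.5912 0.1888 0.2973] rpy [-3.141 -0.    -0.159] q [ 0.09  0.31 -0.6   1.43  0.17  1.46 -2.24] F [ 0.4  0.4 -0.2] w 0.0212 gf 30.0
[0.05165922 0.00103887 0.29726008]
slide [-110.3, 456.9, -22.9] rot [-0.0, -0.0, 66.1]
slide [-110.4, 456.9, 33.1] rot [-0.0, -0.0, 66.1]
```

Emit:
step_arm --steps '[{"slide": [-10,45,-20],"delta_rot": [0,0,6],"grip": 10},{"slide": [-25,100,-22],"delta_rot": [0,0,14],"grip": 10},{"slide": [-38,155,-22],"delta_rot": [0,0,22],"grip": 10},{"slide": [-50,210,-22],"delta_rot": [0,0,30],"grip": 10},{"slide": [-64,265,-22],"delta_rot": [0,0,38],"grip": 10},{"slide": [-77,320,-22],"delta_rot": [0,0,46],"grip": 10},{"slide": [-90,375,-22],"delta_rot": [0,0,54],"grip": 10},{"slide": [-104,430,-22],"delta_rot": [0,0,62],"grip": 10},{"slide": [-110,457,-10],"delta_rot": [0,0,66],"grip": 10},{"slide": [-110,457,15],"delta_rot": [0,0,66],"grip": 10},{"slide": [-110,457,33],"delta_rot": [0,0,66],"grip": 10},{"slide": [-110,457,33],"delta_rot": [0,0,66],"grip": 10}]'

```text
time_s: 15.15
tool_pos: [0.4104, -0.2442, 0.4248]
orientation: [3.14, 0.001, -1.31]
wrist_force: [1.2, -0.4, -0.3]
grip_width: 0.0207
grasp_force: 30.0
```

```bash
python3 - <<'E'
from h import *
g=st();print(w2loc(BIN,g))
plan(loc2w(BIN,-.105,0,.264))
E
```

```text
t 15.15 grasp [ 0.4101 -0.244   0.2608] rpy [ 3.14e+00  1.00e-03 -1.31e+00] q [ 0.63 -0.02 -0.19  1.83 -0.    1.33 -2.43] F [ 1.2 -0.4 -0.3] w 0.0207 gf 30.0
[-0.27066295  0.00075582  0.26083484]
slide [165.5, 1.4, -3.4] rot [0.1, 0.1, 0.1]
```

Emit:
step_arm --steps '[{"slide": [30,0,-4],"delta_rot": [0,0,0],"grip": 10},{"slide": [60,1,-4],"delta_rot": [0,0,0],"grip": 10},{"slide": [90,1,-4],"delta_rot": [0,0,0],"grip": 10},{"slide": [115,1,-4],"delta_rot": [0,0,0],"grip": 10},{"slide": [140,1,-4],"delta_rot": [0,0,0],"grip": 10},{"slide": [160,1,-4],"delta_rot": [0,0,0],"grip": 10},{"slide": [166,1,-4],"delta_rot": [0,0,0],"grip": 10},{"slide": [166,1,-4],"delta_rot": [0,0,0],"grip": 10},{"slide": [166,1,-4],"delta_rot": [0,0,0],"grip": 55},{"slide": [166,1,-4],"delta_rot": [0,0,0],"grip": 55},{"slide": [166,1,-4],"delta_rot": [0,0,0],"grip": 55},{"slide": [166,1,-4],"delta_rot": [0,0,0],"grip": 55}]'

```text
time_s: 16.65
tool_pos: [0.4518, -0.4054, 0.4298]
orientation: [-3.142, 0.0, -1.312]
wrist_force: [0.2, 0.3, 0.2]
grip_width: 0.0514
grasp_force: 0.0
```

Emit:
step_arm --steps '[{"slide": [0,0,0],"delta_rot": [0,0,0],"grip": 55},{"slide": [0,0,0],"delta_rot": [0,0,0],"grip": 55},{"slide": [0,0,-40],"delta_rot": [0,0,0],"grip": 55},{"slide": [0,0,-95],"delta_rot": [0,0,0],"grip": 40},{"slide": [-50,0,-95],"delta_rot": [0,0,0],"grip": 40},{"slide": [-105,0,-95],"delta_rot": [0,0,0],"grip": 40},{"slide": [-105,0,-95],"delta_rot": [0,0,0],"grip": 40}]'

```text
time_s: 17.52
tool_pos: [0.4248, -0.3004, 0.5258]
orientation: [-3.14, -0.001, -1.307]
wrist_force: [0.9, -1.0, -0.2]
grip_width: 0.0403
grasp_force: 0.0
```

```bash
cat >> h.py <<'E'
def chk():
    i=inlet();a=cv2.imread("pics/side0.png").astype(int)[148:184,362:408]
    d=np.abs(i[:,:,::-1]-a).sum(2)>60;print("diff left part",d[4:,:36].sum())
E
python3 - <<'E'
from h import *
g=st();chk()
plan(loc2w(PUMP,.052,.065,.21),loc2w(PUMP,.052,.065,.119))
E
```

```text
t 17.52 grasp [ 0.4251 -0.3004  0.3618] rpy [-3.140e+00 -1.000e-03 -1.307e+00] q [ 0.66  0.04 -0.13  1.57  0.    1.53 -2.35] F [ 0.9 -1.  -0.2] w 0.0403 gf 0.0
white px in inlet/shelf 0  max 190
diff left part 0
slide [-490.1, -314.2, 151.2] rot [-0.0, -0.1, -65.9]
slide [-490.2, -314.1, 242.2] rot [-0.0, -0.1, -65.9]
```

Second one is in. Now the third.

Emit:
step_arm --steps '[{"slide": [-45,-29,0],"delta_rot": [0,0,-6],"grip": 40},{"slide": [-90,-58,0],"delta_rot": [0,0,-12],"grip": 40},{"slide": [-135,-87,0],"delta_rot": [0,0,-18],"grip": 40},{"slide": [-180,-116,10],"delta_rot": [0,0,-24],"grip": 40},{"slide": [-225,-145,20],"delta_rot": [0,0,-30],"grip": 40},{"slide": [-270,-174,30],"delta_rot": [0,0,-36],"grip": 40},{"slide": [-315,-203,40],"delta_rot": [0,0,-42],"grip": 40},{"slide": [-360,-232,50],"delta_rot": [0,0,-48],"grip": 40},{"slide": [-405,-260,60],"delta_rot": [0,0,-55],"grip": 40},{"slide": [-450,-289,80],"delta_rot": [0,0,-61],"grip": 40},{"slide": [-490,-314,110],"delta_rot": [0,0,-66],"grip": 40},{"slide": [-490,-314,150],"delta_rot": [0,0,-66],"grip": 40}]'

```text
time_s: 19.08
tool_pos: [0.6035, 0.2535, 0.3732]
orientation: [-3.138, 0.001, -0.155]
wrist_force: [-0.1, -0.3, -0.7]
grip_width: 0.04
grasp_force: 0.0
```

```bash
python3 - <<'E'
from h import *
g=st();print(w2loc(PUMP,g))
plan(loc2w(PUMP,.052,.065,.119))
E
```

```text
t 19.07 grasp [0.6034 0.2541 0.2092] rpy [-3.138e+00  1.000e-03 -1.550e-01] q [ 0.    0.43 -0.63  1.47  0.25  1.32 -2.37] F [-0.1 -0.3 -0.7] w 0.04 gf 0.0
[0.05335763 0.06746549 0.2092124 ]
slide [-1.4, 2.2, 90.2] rot [-0.2, 0.1, 0.3]
```

Emit:
step_arm --steps '[{"slide": [-1,2,30],"delta_rot": [0,0,0],"grip": 40},{"slide": [-1,2,60],"delta_rot": [0,0,0],"grip": 40},{"slide": [-1,2,89],"delta_rot": [0,0,0],"grip": 40},{"slide": [-1,2,89],"delta_rot": [0,0,0],"grip": 40},{"slide": [-1,2,89],"delta_rot": [0,0,0],"grip": 10},{"slide": [-1,2,89],"delta_rot": [0,0,0],"grip": 10},{"slide": [-1,2,89],"delta_rot": [0,0,0],"grip": 10},{"slide": [-1,2,89],"delta_rot": [0,0,0],"grip": 10},{"slide": [-1,2,65],"delta_rot": [0,0,0],"grip": 10},{"slide": [-1,2,35],"delta_rot": [0,0,0],"grip": 10},{"slide": [-1,2,-25],"delta_rot": [0,0,0],"grip": 10},{"slide": [-1,2,-85],"delta_rot": [0,0,0],"grip": 10}]'

```text
time_s: 20.58
tool_pos: [0.6011, 0.248, 0.4613]
orientation: [3.141, 0.001, -0.159]
wrist_force: [0.8, -0.5, -1.1]
grip_width: 0.0213
grasp_force: 30.0
```

```bash
python3 - <<'E'
from h import *
g=st();print(w2loc(PUMP,g))
plan(loc2w(BIN,-.27,0,.32),loc2w(BIN,-.27,0,.266))
E
```

```text
t 20.57 grasp [0.601  0.248  0.2973] rpy [ 3.141e+00  1.000e-03 -1.590e-01] q [ 0.01  0.38 -0.64  1.35  0.22  1.48 -2.35] F [ 0.8 -0.5 -1.1] w 0.0213 gf 30.0
[0.05193236 0.06100403 0.29726416]
slide [-110.9, 517.0, -22.4] rot [0.0, 0.0, 66.1]
slide [-110.8, 517.0, 31.6] rot [0.0, 0.0, 66.1]
```

Emit:
step_arm --steps '[{"slide": [-10,50,-20],"delta_rot": [0,0,6],"grip": 10},{"slide": [-22,105,-22],"delta_rot": [0,0,13],"grip": 10},{"slide": [-34,162,-22],"delta_rot": [0,0,20],"grip": 10},{"slide": [-46,220,-22],"delta_rot": [0,0,28],"grip": 10},{"slide": [-58,278,-22],"delta_rot": [0,0,36],"grip": 10},{"slide": [-70,335,-22],"delta_rot": [0,0,43],"grip": 10},{"slide": [-82,392,-22],"delta_rot": [0,0,50],"grip": 10},{"slide": [-95,450,-22],"delta_rot": [0,0,58],"grip": 10},{"slide": [-108,505,-22],"delta_rot": [0,0,65],"grip": 10},{"slide": [-111,517,0],"delta_rot": [0,0,66],"grip": 10},{"slide": [-111,517,31],"delta_rot": [0,0,66],"grip": 10},{"slide": [-111,517,31],"delta_rot": [0,0,66],"grip": 10}]'

```text
time_s: 22.08
tool_pos: [0.4089, -0.2443, 0.4269]
orientation: [3.139, 0.003, -1.312]
wrist_force: [-0.3, 0.9, -0.7]
grip_width: 0.0214
grasp_force: 30.0
```

```bash
python3 - <<'E'
from h import *
g=st();print(w2loc(BIN,g))
plan(loc2w(BIN,-.105,0,.264))
E
```

```text
t 22.07 grasp [ 0.4083 -0.244   0.2629] rpy [ 3.139e+00  3.000e-03 -1.312e+00] q [ 0.64 -0.02 -0.19  1.83 -0.    1.34 -2.43] F [-0.3  0.9 -0.7] w 0.0214 gf 30.0
[-0.27116779 -0.00095029  0.26292342]
slide [165.7, -0.3, -1.6] rot [0.2, 0.2, 0.1]
```

Emit:
step_arm --steps '[{"slide": [30,0,-2],"delta_rot": [0,0,0],"grip": 10},{"slide": [60,0,-2],"delta_rot": [0,0,0],"grip": 10},{"slide": [90,0,-2],"delta_rot": [0,0,0],"grip": 10},{"slide": [115,0,-2],"delta_rot": [0,0,0],"grip": 10},{"slide": [140,0,-2],"delta_rot": [0,0,0],"grip": 10},{"slide": [160,0,-2],"delta_rot": [0,0,0],"grip": 10},{"slide": [166,0,-2],"delta_rot": [0,0,0],"grip": 10},{"slide": [166,0,-2],"delta_rot": [0,0,0],"grip": 10},{"slide": [166,0,-2],"delta_rot": [0,0,0],"grip": 55},{"slide": [166,0,-2],"delta_rot": [0,0,0],"grip": 55},{"slide": [166,0,-2],"delta_rot": [0,0,0],"grip": 55},{"slide": [166,0,-2],"delta_rot": [0,0,0],"grip": 55}]'

```text
time_s: 23.58
tool_pos: [0.4522, -0.4048, 0.4308]
orientation: [3.142, 0.0, -1.311]
wrist_force: [0.4, 0.4, -0.4]
grip_width: 0.0515
grasp_force: 0.0
```

Emit:
step_arm --steps '[{"slide": [0,0,0],"delta_rot": [0,0,0],"grip": 55},{"slide": [0,0,0],"delta_rot": [0,0,0],"grip": 55},{"slide": [0,0,-40],"delta_rot": [0,0,0],"grip": 55},{"slide": [0,0,-95],"delta_rot": [0,0,0],"grip": 40},{"slide": [-50,0,-95],"delta_rot": [0,0,0],"grip": 40},{"slide": [-105,0,-95],"delta_rot": [0,0,0],"grip": 40},{"slide": [-105,0,-95],"delta_rot": [0,0,0],"grip": 40}]'

```text
time_s: 24.45
tool_pos: [0.4253, -0.2998, 0.5269]
orientation: [-3.14, -0.001, -1.307]
wrist_force: [0.7, -0.2, 1.5]
grip_width: 0.0406
grasp_force: 0.0
```

```bash
python3 - <<'E'
from h import *
g=st();chk()
i=ctrl.capture("top"); crop(i,185,175,230,133,3.45,"pics/c5.png")
E
```

```text
t 24.45 grasp [ 0.4255 -0.2999  0.3629] rpy [-3.140e+00 -1.000e-03 -1.307e+00] q [ 0.67  0.04 -0.15  1.57  0.01  1.54 -2.35] F [ 0.7 -0.2  1.5] w 0.0406 gf 0.0
white px in inlet/shelf 2 (np.float64(384.5), np.float64(157.5)) max 191
diff left part 0
```

View pics/c5.png

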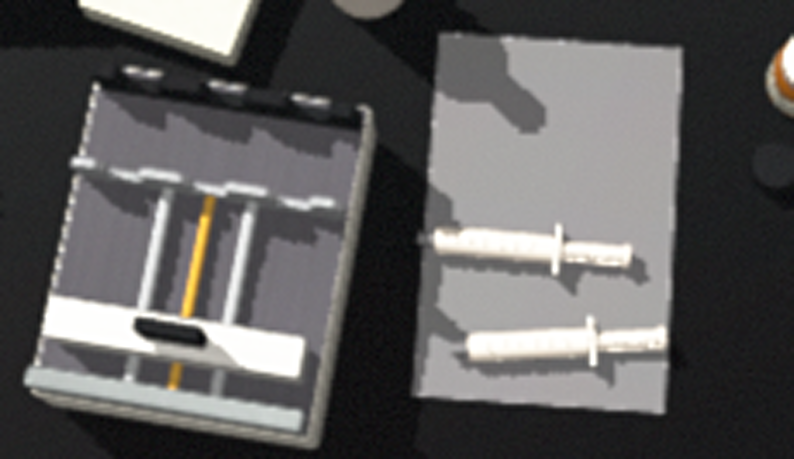

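All channels are empty and the pusher is back. The upper fresh syringe was knocked about 40 mm towards the pump: flange at crop (557,250), thumb at (630,255). The lower one is unmoved: flange (592,341), thumb (665,338). I'll measure both.

```bash
python3 - <<'E'
from h import *
a=lambda x,y:np.array([185+x/3.45-.36,175+y/3.45-.36])
for q in((160,174),(245,188)): print("plate tooth in pump",w2loc(PUMP,bp("top",*a(*q),.128)).round(4))
for nm,bf,fl,th in(("A",(435,240),(557,250),(630,255)),("B",(468,347),(592,341),(665,338))):
    F=bp("top",*a(*fl),.015);T=bp("top",*a(*th),.016);B=bp("top",*a(*bf),.016)
    d=B-T;L=np.linalg.norm(d);d/=L;print(nm,"len",L,"yaw",np.arctan2(d[1],d[0]),"mid from flange",(F+.047*d).round(4),"barrel",(B-.05*d).round(4),"thumb",(T+.104*d).round(4))
m=cv2.inRange(ctrl.capture("top"),(185,180,170),(255,255,255)); m[:,:300]=0;m[:,385:]=0;m[:225]=0;m[300:]=0
n,l,s,c=cv2.connectedComponentsWithStats(m)
for k in range(1,n):
    if s[k,4]>60:
        v,u=np.nonzero(l==k);P=np.array([bp("top",x,y,.016)[:2] for x,y in zip(u,v)])
        mu=P.mean(0);w,V=np.linalg.eigh(np.cov((P-mu).T));d=V[:,1]*np.sign(V[1,1]);t=(P-mu)@d
        print("comp",s[k,4],"centre",mu.round(4),"yaw",np.arctan2(d[1],d[0]),"ends",t.min(),t.max(),"midpt",(mu+d*(t.min()+t.max())/2).round(4))
E
```

```text
plate tooth in pump [0.0364 0.0332 0.128 ]
plate tooth in pump [ 0.036  -0.0312  0.128 ]
A len 0.15585473782388964 yaw 1.4923682258711726 mid from flange [ 0.5484 -0.0308  0.015 ] barrel [ 0.5488 -0.0302  0.016 ] thumb [ 0.5487 -0.032   0.016 ]
B len 0.15585371114432442 yaw 1.616291769885899 mid from flange [ 0.4694 -0.0577  0.015 ] barrel [ 0.469  -0.0565  0.016 ] thumb [ 0.4691 -0.0584  0.016 ]
comp 401 centre [ 0.5479 -0.0592] yaw 1.4814402974743899 ends -0.07857475935757434 0.07883142795957455 midpt [ 0.5479 -0.0591]
comp 437 centre [ 0.4717 -0.082 ] yaw 1.6103547668735727 ends -0.07981360189466906 0.07643305465570702 midpt [ 0.4718 -0.0837]
```

```bash
cat >> h.py <<'E'
A=[.5486,-.031,1.487];B=[.4693,-.0577,1.613]
E
python3 - <<'E'
from h import *
plan(loc2w(A,-.008,0,.25),loc2w(A,-.008,0,.024))
E
```

```text
slide [-225.2, -186.5, 111.7] rot [0.0, -0.0, -160.4]
slide [-225.3, -186.5, 337.7] rot [0.0, -0.0, -160.4]
```

Emit:
step_arm --steps '[{"slide": [-20,-16,0],"delta_rot": [0,0,-10],"grip": 45},{"slide": [-40,-33,0],"delta_rot": [0,0,-20],"grip": 45},{"slide": [-60,-50,0],"delta_rot": [0,0,-30],"grip": 45},{"slide": [-80,-66,0],"delta_rot": [0,0,-40],"grip": 45},{"slide": [-100,-83,0],"delta_rot": [0,0,-50],"grip": 45},{"slide": [-120,-100,10],"delta_rot": [0,0,-60],"grip": 45},{"slide": [-140,-116,30],"delta_rot": [0,0,-70],"grip": 45},{"slide": [-160,-133,50],"delta_rot": [0,0,-80],"grip": 45},{"slide": [-180,-150,70],"delta_rot": [0,0,-90],"grip": 45},{"slide": [-200,-166,90],"delta_rot": [0,0,-100],"grip": 45},{"slide": [-225,-186,110],"delta_rot": [0,0,-110],"grip": 45},{"slide": [-225,-186,110],"delta_rot": [0,0,-120],"grip": 45}]'

```text
time_s: 26.1
tool_pos: [0.5483, -0.0371, 0.4134]
orientation: [-3.138, 0.001, 0.791]
wrist_force: [0.4, -0.8, -0.3]
grip_width: 0.0448
grasp_force: 0.0
```

```bash
python3 - <<'E'
from h import *
st();plan(loc2w(A,-.008,0,.15),loc2w(A,-.008,0,.05))
E
```

```text
t 26.1 grasp [ 0.5478 -0.0367  0.2494] rpy [-3.138e+00  1.000e-03  7.910e-01] q [ 0.41  0.16 -0.47  1.68  0.07  1.33 -0.85] F [ 0.4 -0.8 -0.3] w 0.0448 gf 0.0
slide [-1.5, 1.4, 99.4] rot [-0.2, -0.0, -39.9]
slide [-1.4, 1.8, 199.4] rot [-0.2, -0.0, -39.9]
```

Emit:
step_arm --steps '[{"slide": [-1,1,40],"delta_rot": [0,0,-10],"grip": 45},{"slide": [-1,1,80],"delta_rot": [0,0,-20],"grip": 45},{"slide": [-1,1,120],"delta_rot": [0,0,-30],"grip": 45},{"slide": [-1,1,160],"delta_rot": [0,0,-40],"grip": 45},{"slide": [-1,2,195],"delta_rot": [0,0,-40],"grip": 45},{"slide": [-1,2,195],"delta_rot": [0,0,-40],"grip": 45}]'

```text
time_s: 26.85
tool_pos: [0.5474, -0.0417, 0.2179]
orientation: [-3.136, -0.001, 1.479]
wrist_force: [0.0, 0.0, 1.2]
grip_width: 0.0448
grasp_force: 0.0
```

```bash
python3 - <<'E'
from h import *
st();plan(loc2w(A,-.008,0,.024),loc2w(A,-.008,0,.20))
crop(ctrl.capture("side"),220,230,170,127,4.7,"pics/f1.png")
E
```

```text
t 26.85 grasp [ 0.5465 -0.0415  0.0539] rpy [-3.136e+00 -1.000e-03  1.479e+00] q [ 0.44  0.36 -0.52  1.89  0.21  0.96 -0.27] F [0.  0.  1.2] w 0.0448 gf 0.0
slide [2.8, 0.4, 29.9] rot [-0.3, -0.0, -0.5]
slide [2.9, -0.6, -146.1] rot [-0.3, -0.0, -0.5]
```

View pics/f1.png

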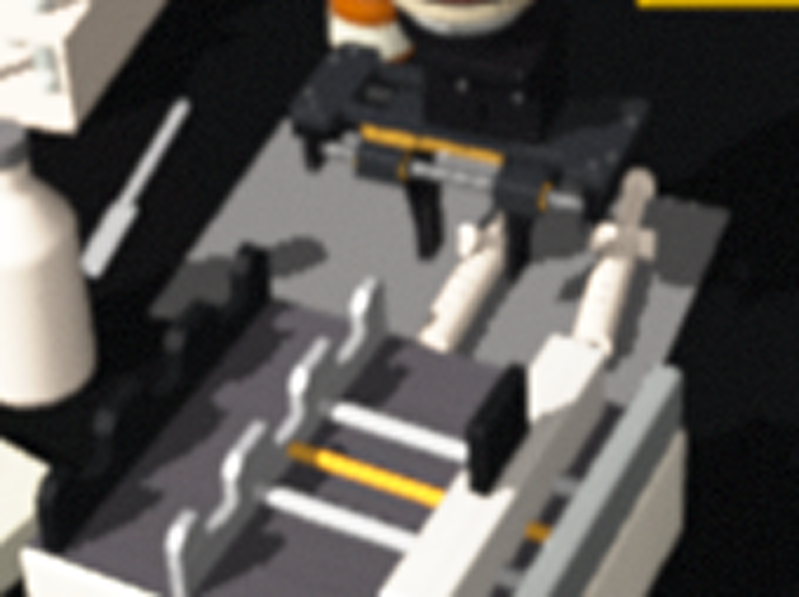

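The fingers (428,255) and (515,270) straddle syringe A (465,290). Descend, grip and lift.

Emit:
step_arm --steps '[{"slide": [2,0,15],"delta_rot": [0,0,0],"grip": 45},{"slide": [2,0,29],"delta_rot": [0,0,0],"grip": 45},{"slide": [2,0,29],"delta_rot": [0,0,0],"grip": 45},{"slide": [2,0,29],"delta_rot": [0,0,0],"grip": 10},{"slide": [2,0,29],"delta_rot": [0,0,0],"grip": 10},{"slide": [2,0,29],"delta_rot": [0,0,0],"grip": 10},{"slide": [2,0,29],"delta_rot": [0,0,0],"grip": 10},{"slide": [2,0,29],"delta_rot": [0,0,0],"grip": 10},{"slide": [2,0,0],"delta_rot": [0,0,0],"grip": 10},{"slide": [2,0,-50],"delta_rot": [0,0,0],"grip": 10},{"slide": [2,0,-110],"delta_rot": [0,0,0],"grip": 10},{"slide": [2,0,-160],"delta_rot": [0,0,0],"grip": 10}]'

```text
time_s: 28.4
tool_pos: [0.5481, -0.0384, 0.3829]
orientation: [3.141, -0.0, 1.481]
wrist_force: [1.3, -0.8, -1.2]
grip_width: 0.0212
grasp_force: 30.0
```

```bash
python3 - <<'E'
from h import *
st();plan(loc2w(PUMP,.063,0,.21),loc2w(PUMP,.063,0,.16))
E
```

```text
t 28.4 grasp [ 0.5482 -0.0384  0.2189] rpy [ 3.141 -0.     1.481] q [ 0.48  0.19 -0.55  1.72  0.1   1.26 -0.18] F [ 1.3 -0.8 -1.2] w 0.0212 gf 30.0
slide [228.3, 33.7, 8.9] rot [0.0, -0.0, 94.0]
slide [228.3, 33.7, 58.9] rot [0.0, -0.0, 94.0]
```

Emit:
step_arm --steps '[{"slide": [23,3,-10],"delta_rot": [0,0,9],"grip": 10},{"slide": [46,7,-10],"delta_rot": [0,0,18],"grip": 10},{"slide": [69,10,-10],"delta_rot": [0,0,28],"grip": 10},{"slide": [92,14,-10],"delta_rot": [0,0,38],"grip": 10},{"slide": [115,17,-10],"delta_rot": [0,0,48],"grip": 10},{"slide": [138,20,-10],"delta_rot": [0,0,58],"grip": 10},{"slide": [161,24,-10],"delta_rot": [0,0,68],"grip": 10},{"slide": [184,27,-10],"delta_rot": [0,0,78],"grip": 10},{"slide": [207,30,-10],"delta_rot": [0,0,87],"grip": 10},{"slide": [228,34,-5],"delta_rot": [0,0,94],"grip": 10},{"slide": [228,34,20],"delta_rot": [0,0,94],"grip": 10},{"slide": [228,34,40],"delta_rot": [0,0,94],"grip": 10}]'

```text
time_s: 29.9
tool_pos: [0.6024, 0.1855, 0.3393]
orientation: [3.141, 0.001, -0.159]
wrist_force: [0.0, -0.1, -1.0]
grip_width: 0.0213
grasp_force: 30.0
```

```bash
cat >> h.py <<'E'
def axis(F,yc,n="top"):  # bright run of the barrel held/seated around channel line, top view, in pump frame
    i=ctrl.capture("top").astype(int); m=(i.min(2)>170); return i,m
E
python3 - <<'E'
from h import *
g=st();print(w2loc(PUMP,g))
plan(loc2w(PUMP,.063,0,.16),loc2w(PUMP,.063,0,.123))
E
```

```text
t 29.9 grasp [0.6022 0.1855 0.1753] rpy [ 3.141e+00  1.000e-03 -1.590e-01] q [-0.01  0.37 -0.46  1.58  0.17  1.23 -2.23] F [ 0.  -0.1 -1. ] w 0.0213 gf 30.0
[ 0.06309629 -0.00048534  0.17529648]
slide [-0.3, -0.4, 15.3] rot [0.0, 0.1, 0.0]
slide [-0.2, -0.4, 52.3] rot [0.0, 0.1, 0.0]
```

Emit:
step_arm --steps '[{"slide": [0,0,15],"delta_rot": [0,0,0],"grip": 10},{"slide": [0,0,25],"delta_rot": [0,0,0],"grip": 10},{"slide": [0,0,34],"delta_rot": [0,0,0],"grip": 10},{"slide": [0,0,42],"delta_rot": [0,0,0],"grip": 10},{"slide": [0,0,48],"delta_rot": [0,0,0],"grip": 10},{"slide": [0,0,48],"delta_rot": [0,0,0],"grip": 10}]'

```text
time_s: 30.65
tool_pos: [0.6031, 0.1847, 0.2931]
orientation: [3.141, -0.001, -0.161]
wrist_force: [-1.2, -4.8, 3.2]
grip_width: 0.0209
grasp_force: 30.0
```

```bash
python3 - <<'E'
from h import *
g=st();print(w2loc(PUMP,g))
E
```

```text
t 30.65 grasp [0.6032 0.1845 0.1291] rpy [ 3.141e+00 -1.000e-03 -1.610e-01] q [-0.01  0.41 -0.45  1.63  0.2   1.15 -2.24] F [-1.2 -4.8  3.2] w 0.0209 gf 30.0
[ 0.06420117 -0.00129039  0.12905541]
```

Emit:
step_arm --steps '[{"slide": [0,1,0],"delta_rot": [0,0,0],"grip": 10},{"slide": [0,2,0],"delta_rot": [0,0,0],"grip": 10},{"slide": [0,2,1],"delta_rot": [0,0,0],"grip": 10},{"slide": [0,2,1],"delta_rot": [0,0,0],"grip": 10}]'

```text
time_s: 31.15
tool_pos: [0.6026, 0.184, 0.293]
orientation: [-3.141, -0.001, -0.159]
wrist_force: [-0.7, -2.4, 8.3]
grip_width: 0.0209
grasp_force: 30.0
```

```bash
python3 - <<'E'
from h import *
g=st();print(w2loc(PUMP,g),ctrl.get_state()["moment"])
E
```

```text
t 31.15 grasp [0.6028 0.1841 0.129 ] rpy [-3.141e+00 -1.000e-03 -1.590e-01] q [-0.01  0.41 -0.45  1.63  0.19  1.14 -2.24] F [-0.7 -2.4  8.3] w 0.0209 gf 30.0
[ 0.06389465 -0.00174593  0.12896299] [-0.39628141  0.19829635 -0.11001122]
```

Emit:
step_arm --steps '[{"slide": [0,1,-2],"delta_rot": [0,0,0],"grip": 10},{"slide": [0,1,-2],"delta_rot": [0,0,0],"grip": 38},{"slide": [0,1,-2],"delta_rot": [0,0,0],"grip": 38},{"slide": [0,1,-2],"delta_rot": [0,0,0],"grip": 38},{"slide": [0,1,-40],"delta_rot": [0,0,0],"grip": 38},{"slide": [0,1,-100],"delta_rot": [0,0,0],"grip": 38},{"slide": [0,1,-150],"delta_rot": [0,0,0],"grip": 38},{"slide": [0,1,-150],"delta_rot": [0,0,0],"grip": 38}]'

```text
time_s: 32.15
tool_pos: [0.6026, 0.1832, 0.4466]
orientation: [-3.138, -0.007, -0.16]
wrist_force: [0.2, 0.3, -1.1]
grip_width: 0.038
grasp_force: 0.0
```

```bash
python3 - <<'E'
from h import *
st();plan(loc2w(B,-.008,0,.25),loc2w(B,-.008,0,.05))
E
```

```text
t 32.15 grasp [0.6038 0.1836 0.2826] rpy [-3.138 -0.007 -0.16 ] q [ 0.    0.31 -0.47  1.44  0.14  1.42 -2.2 ] F [ 0.2  0.3 -1.1] w 0.038 gf 0.0
slide [-92.0, 266.9, 31.1] rot [0.2, -0.5, -101.6]
slide [-93.3, 267.6, 231.1] rot [0.2, -0.5, -101.6]
```

Emit:
step_arm --steps '[{"slide": [-8,25,0],"delta_rot": [0,0,-9],"grip": 45},{"slide": [-17,50,0],"delta_rot": [0,0,-19],"grip": 45},{"slide": [-26,75,0],"delta_rot": [0,0,-29],"grip": 45},{"slide": [-34,100,0],"delta_rot": [0,0,-39],"grip": 45},{"slide": [-43,125,0],"delta_rot": [0,0,-49],"grip": 45},{"slide": [-52,150,0],"delta_rot": [0,0,-59],"grip": 45},{"slide": [-60,175,10],"delta_rot": [0,0,-69],"grip": 45},{"slide": [-70,200,30],"delta_rot": [0,0,-79],"grip": 45},{"slide": [-78,225,60],"delta_rot": [0,0,-89],"grip": 45},{"slide": [-86,250,90],"delta_rot": [0,0,-97],"grip": 45},{"slide": [-93,267,140],"delta_rot": [0,0,-101],"grip": 45},{"slide": [-93,267,180],"delta_rot": [0,0,-101],"grip": 45}]'

```text
time_s: 33.65
tool_pos: [0.4664, -0.0677, 0.2593]
orientation: [-3.14, 0.0, 1.602]
wrist_force: [-0.3, 0.2, 0.9]
grip_width: 0.0452
grasp_force: 0.0
```

```bash
python3 - <<'E'
from h import *
st();plan(loc2w(B,-.008,0,.05),loc2w(B,-.008,0,.024))
# seated syringe (middle channel) & fresh B check
i=ctrl.capture("side"); cv2.imwrite("pics/side5.png",i[:,:,::-1]); crop(i,195,230,190,142,4.2,"pics/p1.png")
E
```

```text
t 33.65 grasp [ 0.4661 -0.0678  0.0953] rpy [-3.14   0.     1.602] q [ 0.47  0.14 -0.45  2.04  0.07  0.98  0.02] F [-0.3  0.2  0.9] w 0.0452 gf 0.0
slide [1.9, 3.4, 45.3] rot [-0.1, 0.0, -0.6]
slide [1.9, 3.5, 71.3] rot [-0.1, 0.0, -0.6]
```

View pics/p1.png

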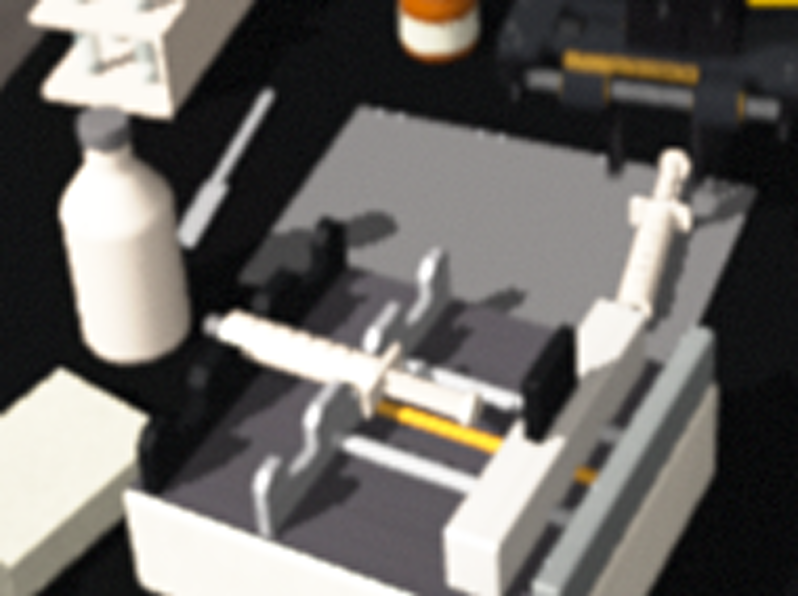

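The seated syringe looks right: barrel in both slots, flange (380,378) behind the plate, tip at (212,322), about 5 mm short of the spent one's. B is undisturbed at (655,230). Pick B.

Emit:
step_arm --steps '[{"slide": [2,3,30],"delta_rot": [0,0,0],"grip": 45},{"slide": [2,3,55],"delta_rot": [0,0,-0.5],"grip": 45},{"slide": [2,3,70],"delta_rot": [0,0,-0.5],"grip": 45},{"slide": [2,3,70],"delta_rot": [0,0,-0.5],"grip": 45},{"slide": [2,3,70],"delta_rot": [0,0,-0.5],"grip": 10},{"slide": [2,3,70],"delta_rot": [0,0,-0.5],"grip": 10},{"slide": [2,3,70],"delta_rot": [0,0,-0.5],"grip": 10},{"slide": [2,3,70],"delta_rot": [0,0,-0.5],"grip": 10}]'

```text
time_s: 34.7
tool_pos: [0.4711, -0.0643, 0.1923]
orientation: [3.141, 0.0, 1.612]
wrist_force: [-1.4, 0.3, 4.3]
grip_width: 0.0211
grasp_force: 30.0
```

```bash
python3 - <<'E'
from h import *
g=st();print(w2loc(B,g)); plan(loc2w(B,-.008,0,.21))
E
```

```text
t 34.7 grasp [ 0.4712 -0.0643  0.0283] rpy [3.141 0.    1.612] q [ 0.44  0.25 -0.44  2.08  0.14  0.84 -0.04] F [-1.4  0.3  4.3] w 0.0211 gf 30.0
[-0.00666521 -0.00162033  0.02828256]
slide [-1.4, -1.3, -181.7] rot [0.0, 0.0, -0.1]
```

Emit:
step_arm --steps '[{"slide": [0,0,-30],"delta_rot": [0,0,0],"grip": 10},{"slide": [0,0,-85],"delta_rot": [0,0,0],"grip": 10},{"slide": [0,0,-145],"delta_rot": [0,0,0],"grip": 10},{"slide": [0,0,-200],"delta_rot": [0,0,0],"grip": 10},{"slide": [0,0,-200],"delta_rot": [0,0,0],"grip": 10}]'

```text
time_s: 35.33
tool_pos: [0.4718, -0.064, 0.3961]
orientation: [3.134, 0.002, 1.612]
wrist_force: [0.3, 1.3, -0.9]
grip_width: 0.0213
grasp_force: 30.0
```

```bash
python3 - <<'E'
from h import *
g=st(); plan(loc2w(PUMP,.064,-.065,.23),loc2w(PUMP,.064,-.065,.175))
E
```

```text
t 35.33 grasp [ 0.4731 -0.0643  0.2321] rpy [3.134e+00 2.000e-03 1.612e+00] q [ 0.5   0.   -0.45  1.87  0.    1.26  0.08] F [ 0.3  1.3 -0.9] w 0.0213 gf 30.0
slide [180.5, 128.5, 2.7] rot [0.4, -0.3, 101.5]
slide [180.6, 128.1, 57.7] rot [0.4, -0.3, 101.5]
```

Emit:
step_arm --steps '[{"slide": [16,12,0],"delta_rot": [0,0,9],"grip": 10},{"slide": [33,24,0],"delta_rot": [0,0,19],"grip": 10},{"slide": [50,36,0],"delta_rot": [0,0,29],"grip": 10},{"slide": [66,47,0],"delta_rot": [0,0,39],"grip": 10},{"slide": [83,59,0],"delta_rot": [0,0,49],"grip": 10},{"slide": [100,71,0],"delta_rot": [0,0,59],"grip": 10},{"slide": [117,83,0],"delta_rot": [0,0,69],"grip": 10},{"slide": [134,95,0],"delta_rot": [0,0,79],"grip": 10},{"slide": [151,107,0],"delta_rot": [0,0,88],"grip": 10},{"slide": [168,119,10],"delta_rot": [0,0,96],"grip": 10},{"slide": [180,128,30],"delta_rot": [0,0,101.5],"grip": 10},{"slide": [180,128,50],"delta_rot": [0,0,101.5],"grip": 10}]'

```text
time_s: 36.83
tool_pos: [0.5911, 0.1219, 0.3396]
orientation: [-3.141, 0.002, -0.157]
wrist_force: [-0.1, 1.1, -0.2]
grip_width: 0.0211
grasp_force: 30.0
```

```bash
python3 - <<'E'
from h import *
g=st();print(w2loc(PUMP,g)); plan(loc2w(PUMP,.064,-.0665,.150),loc2w(PUMP,.064,-.0665,.1285))
E
```

```text
t 36.83 grasp [0.5908 0.122  0.1756] rpy [-3.141e+00  2.000e-03 -1.570e-01] q [ 0.11  0.32 -0.47  1.65  0.15  1.21 -2.12] F [-0.1  1.1 -0.2] w 0.0211 gf 30.0
[ 0.06196021 -0.06498205  0.17557847]
slide [1.8, 1.5, 25.6] rot [-0.0, 0.1, 0.2]
slide [1.8, 1.5, 47.1] rot [-0.0, 0.1, 0.2]
```

Emit:
step_arm --steps '[{"slide": [2,1,15],"delta_rot": [0,0,0],"grip": 10},{"slide": [2,1,26],"delta_rot": [0,0,0],"grip": 10},{"slide": [2,1,34],"delta_rot": [0,0,0],"grip": 10},{"slide": [2,1,41],"delta_rot": [0,0,0],"grip": 10},{"slide": [2,1,46],"delta_rot": [0,0,0],"grip": 10},{"slide": [2,1,46],"delta_rot": [0,0,0],"grip": 10}]'

```text
time_s: 37.58
tool_pos: [0.5931, 0.1196, 0.2956]
orientation: [3.142, 0.0, -0.16]
wrist_force: [0.4, -0.2, -0.7]
grip_width: 0.0208
grasp_force: 30.0
```

```bash
python3 - <<'E'
from h import *
g=st();print(w2loc(PUMP,g)); plan(loc2w(PUMP,.064,-.0665,.1285))
E
```

```text
t 37.58 grasp [0.5931 0.1196 0.1316] rpy [ 3.142  0.    -0.16 ] q [ 0.11  0.36 -0.47  1.69  0.18  1.13 -2.14] F [ 0.4 -0.2 -0.7] w 0.0208 gf 30.0
[ 0.06458465 -0.06701106  0.13160927]
slide [-0.6, -0.5, 3.1] rot [0.0, 0.0, 0.0]
```

Emit:
step_arm --steps '[{"slide": [0,0,1.5],"delta_rot": [0,0,0],"grip": 10},{"slide": [0,0,3],"delta_rot": [0,0,0],"grip": 10},{"slide": [0,0,3],"delta_rot": [0,0,0],"grip": 10},{"slide": [0,0,3],"delta_rot": [0,0,0],"grip": 38},{"slide": [0,0,3],"delta_rot": [0,0,0],"grip": 38},{"slide": [0,0,3],"delta_rot": [0,0,0],"grip": 38},{"slide": [0,0,-40],"delta_rot": [0,0,0],"grip": 38},{"slide": [0,0,-100],"delta_rot": [0,0,0],"grip": 38},{"slide": [0,100,-120],"delta_rot": [0,0,0],"grip": 38},{"slide": [0,150,-120],"delta_rot": [0,0,0],"grip": 0},{"slide": [0,200,-120],"delta_rot": [0,0,0],"grip": 0},{"slide": [0,240,-120],"delta_rot": [0,0,0],"grip": 0}]'

```text
time_s: 39.08
tool_pos: [0.5543, -0.1198, 0.4161]
orientation: [3.141, -0.001, -0.161]
wrist_force: [1.4, 0.7, -0.3]
grip_width: 0.0155
grasp_force: 0.0
```

```bash
cat > ck.py <<'E'
from h import *
i=ctrl.capture("top").astype(int); np.save("pics/last.npy",i)
st()
# brightness profile along each channel axis (pump frame): width of bright run across y at stations
for yc in(0,-.065,.065):
    row=[]
    for x in np.arange(-.06,.15,.01):
        ys=np.arange(-.03,.0301,.001);z=.122
        v=[]
        for y in ys:
            u=pj("top",loc2w(PUMP,x,yc+y,z)[:3]);v.append(cv2.remap(i.min(2).astype(np.float32),np.float32([[u[0]]]),np.float32([[u[1]]]),1)[0,0])
        b=ys[np.array(v)>165]; row.append(f"{x*1000:.0f}:{len(b)}@{b.mean()*1000:.0f}" if len(b) else f"{x*1000:.0f}:0")
    print(yc,*row)
E
python3 ck.py
```

```text
t 39.12 grasp [ 0.5527 -0.1286  0.2518] rpy [ 3.137  0.    -0.169] q [ 0.44  0.18 -0.33  1.64  0.07  1.33 -1.64] F [-0.9 -6.9  0. ] w 0.0116 gf 0.0
0 -60:5@28 -50:5@28 -40:5@28 -30:20@8 -20:23@6 -10:18@10 0:20@7 10:21@6 20:38@-0 30:18@1 40:26@9 50:18@1 60:18@1 70:19@1 80:18@1 90:18@1 100:17@0 110:18@1 120:7@0 130:0 140:20@11
-0.065 -60:4@29 -50:5@28 -40:5@28 -30:21@6 -20:18@8 -10:21@6 0:18@7 10:16@7 20:30@-2 30:18@2 40:18@2 50:19@2 60:18@2 70:18@2 80:18@2 90:17@2 100:17@1 110:18@2 120:9@1 130:0 140:0Traceback (most recent call last):
  File "ck.py", line 11, in <module>
    u=pj("top",loc2w(PUMP,x,yc+y,z)[:3]);v.append(cv2.remap(i.min(2).astype(np.float32),np.float32([[u[0]]]),np.float32([[u[1]]]),1)[0,0])
  File "h.py", line 11, in pj
    K,R,t=cal(n); p=K@(R@np.asarray(P,float)+t); return p[:2]/p[2]
          ~~~^^^
  File "h.py", line 4, in cal
    c=ctrl.get_calibration(n); f=240/np.tan(np.radians(c["vfov"]/2))
ValueError: time passes only in moves, steps and waits
```

```bash
cat > ck.py <<'E'
from h import *
import h
C={n:cal(n) for n in("top","side")}; h.cal=lambda n:C[n]
def smp(i,n,P):
    u=np.float32([pj(n,p) for p in P]);return cv2.remap(i.min(2).astype(np.float32),u[None,:,0],u[None,:,1],1)[0]
for tag,get in(("init",lambda n:cv2.imread(f"pics/{n}0.png")),("now",lambda n:ctrl.capture(n))):
    t=get("top");s=get("side")
    for yc in(0,-.065):
        xs=np.arange(.09,.15,.0005);f=smp(t,"top",[loc2w(PUMP,x,yc+.001,.122)[:3] for x in xs]); end=xs[np.nonzero(f>150)[0].max()]
        xs=np.arange(.0,.05,.0005);f=np.minimum(smp(t,"top",[loc2w(PUMP,x,yc+.016,.122)[:3] for x in xs]),smp(t,"top",[loc2w(PUMP,x,yc-.014,.122)[:3] for x in xs]));fl=xs[f.argmax()]
        zs=np.arange(.09,.145,.001);zz=[]
        for x in(.05,.065,.08,.095,.11):
            f=smp(s,"side",[loc2w(PUMP,x,yc,z)[:3] for z in zs]);b=zs[f>150];zz.append((round(b.min(),3),round(b.max(),3)) if len(b) else None)
        print(tag,yc,"barrel end",round(end,4),"flange",round(fl,4),f"z runs",zz)
E
python3 ck.py
```

```text
init 0 barrel end 0.1495 flange 0.03 z runs [(np.float64(0.102), np.float64(0.133)), (np.float64(0.101), np.float64(0.134)), (np.float64(0.102), np.float64(0.134)), (np.float64(0.102), np.float64(0.134)), (np.float64(0.106), np.float64(0.134))]
init -0.065 barrel end 0.1315 flange 0.0025 z runs [(np.float64(0.101), np.float64(0.136)), (np.float64(0.102), np.float64(0.136)), (np.float64(0.102), np.float64(0.134)), (np.float64(0.102), np.float64(0.133)), (np.float64(0.108), np.float64(0.134))]
now 0 barrel end 0.1495 flange 0.0205 z runs [(np.float64(0.102), np.float64(0.133)), (np.float64(0.1), np.float64(0.133)), (np.float64(0.101), np.float64(0.133)), (np.float64(0.101), np.float64(0.133)), (np.float64(0.106), np.float64(0.133))]
now -0.065 barrel end 0.13 flange 0.022 z runs [(np.float64(0.101), np.float64(0.134)), (np.float64(0.1), np.float64(0.132)), (np.float64(0.101), np.float64(0.132)), (np.float64(0.1), np.float64(0.132)), (np.float64(0.107), np.float64(0.132))]
```

```bash
cat >> ck.py <<'E'
print("--")
for n,z,off in(("top",.122,.001),("side",.117,0)):
    I=cv2.imread(f"pics/{n}0.png");N=ctrl.capture(n)
    for yc in(0,-.065):
        for nm,i in(("i",I),("n",N)):
            print(n,yc,nm,[int(v) for v in smp(i,n,[loc2w(PUMP,x,yc+off,z)[:3] for x in np.arange(.108,.148,.002)])])
    for yc in(0,-.065):   # flange top edge / sides
        for nm,i in(("i",I),("n",N)):
            print("fl",n,yc,nm,[int(v) for v in smp(i,n,[loc2w(PUMP,x,yc+.016,.122)[:3] for x in np.arange(.008,.046,.002)])])
E
python3 ck.py | sed -n '/--/,$p'
```

```text
--
top 0 i [253, 247, 247, 251, 253, 253, 253, 253, 254, 249, 222, 176, 152, 149, 163, 185, 197, 204, 212, 215]
top 0 n [252, 252, 253, 253, 254, 234, 201, 166, 159, 162, 157, 145, 117, 103, 115, 164, 188, 202, 213, 215]
top -0.065 i [252, 246, 248, 252, 254, 254, 254, 254, 255, 241, 205, 168, 149, 147, 145, 138, 99, 61, 36, 33]
top -0.065 n [251, 250, 250, 251, 252, 249, 222, 190, 165, 164, 162, 151, 110, 68, 42, 32, 33, 33, 33, 36]
fl top 0 i [99, 79, 65, 63, 63, 63, 63, 62, 70, 92, 140, 228, 192, 153, 119, 114, 106, 99, 94]
fl top 0 n [61, 60, 60, 62, 90, 156, 214, 186, 125, 89, 76, 78, 89, 105, 115, 116, 110, 106, 104]
fl top -0.065 i [117, 78, 63, 63, 64, 64, 63, 65, 76, 95, 130, 184, 154, 135, 121, 117, 102, 96, 95]
fl top -0.065 n [64, 64, 63, 65, 78, 107, 161, 237, 187, 128, 84, 78, 88, 107, 118, 117, 100, 95, 95]
side 0 i [255, 255, 255, 255, 255, 255, 255, 255, 255, 255, 255, 255, 248, 232, 198, 187, 181, 168, 122, 96]
side 0 n [255, 255, 255, 255, 255, 255, 255, 255, 243, 220, 193, 189, 174, 142, 85, 39, 13, 11, 34, 61]
side -0.065 i [255, 255, 255, 255, 255, 255, 255, 255, 255, 255, 255, 255, 245, 223, 199, 183, 172, 139, 95, 49]
side -0.065 n [255, 255, 255, 255, 255, 255, 255, 255, 250, 236, 202, 189, 182, 174, 139, 95, 55, 30, 15, 7]
fl side 0 i [240, 213, 156, 99, 92, 120, 131, 130, 120, 118, 138, 175, 207, 173, 150, 159, 189, 215, 223]
fl side 0 n [61, 72, 89, 108, 119, 135, 169, 201, 214, 186, 168, 141, 121, 111, 125, 157, 191, 216, 225]
fl side -0.065 i [11, 13, 14, 12, 17, 21, 24, 25, 35, 66, 107, 149, 144, 133, 134, 158, 192, 214, 225]
fl side -0.065 n [93, 95, 97, 105, 115, 122, 144, 191, 231, 225, 199, 167, 132, 118, 128, 159, 194, 219, 234]
```

```bash
python3 - <<'E'
from h import *
a=lambda x,y:np.array([185+x/3.45-.36,175+y/3.45-.36])
print("grip",w2loc(PUMP,bp("top",*a(170,331),.165)).round(4))
g=st();print(w2loc(PUMP,g)); plan(loc2w(PUMP,-.108,0,.26),loc2w(PUMP,-.108,0,.158))
E
```

```text
grip [-0.0829 -0.0025  0.165 ]
t 39.42 grasp [ 0.5553 -0.1155  0.2517] rpy [-3.141  0.    -0.157] q [ 0.43  0.18 -0.35  1.64  0.06  1.33 -1.65] F [-0.1  0.6  0.4] w 0.0009 gf 0.0
[ 0.06476762 -0.30510454  0.25174366]
slide [-171.9, -305.7, -8.0] rot [-0.0, 0.0, 0.2]
slide [-171.9, -305.6, 94.0] rot [-0.0, 0.0, 0.2]
```

Emit:
step_arm --steps '[{"slide": [-20,-50,-8],"delta_rot": [0,0,0],"grip": 0},{"slide": [-45,-100,-8],"delta_rot": [0,0,0],"grip": 0},{"slide": [-75,-150,-8],"delta_rot": [0,0,0],"grip": 0},{"slide": [-105,-200,-8],"delta_rot": [0,0,0],"grip": 0},{"slide": [-135,-250,-8],"delta_rot": [0,0,0],"grip": 0},{"slide": [-174,-306,-8],"delta_rot": [0,0,0],"grip": 0},{"slide": [-174,-306,-8],"delta_rot": [0,0,0],"grip": 0},{"slide": [-174,-306,20],"delta_rot": [0,0,0],"grip": 0},{"slide": [-174,-306,50],"delta_rot": [0,0,0],"grip": 0},{"slide": [-174,-306,65],"delta_rot": [0,0,0],"grip": 0},{"slide": [-174,-306,65],"delta_rot": [0,0,0],"grip": 0}]'

```text
time_s: 40.8
tool_pos: [0.4317, 0.2124, 0.3502]
orientation: [3.141, 0.002, -0.159]
wrist_force: [0.1, 0.1, -0.0]
grip_width: 0.0007
grasp_force: 0.0
```

```bash
python3 - <<'E'
from h import *
g=st();print(w2loc(PUMP,g)); plan(loc2w(PUMP,-.110,0,.158),loc2w(PUMP,-.08,0,.158))
E
```

```text
t 40.8 grasp [0.4315 0.2123 0.1862] rpy [ 3.141e+00  2.000e-03 -1.590e-01] q [ 0.08  0.07 -0.65  1.91  0.05  1.18 -2.31] F [ 0.1  0.1 -0. ] w 0.0007 gf 0.0
[-0.10973228 -0.0011628   0.18619862]
slide [-0.5, -1.1, 28.2] rot [0.0, 0.1, 0.0]
slide [29.5, -1.1, 28.2] rot [0.0, 0.1, 0.0]
```

Emit:
step_arm --steps '[{"slide": [0,-1,14],"delta_rot": [0,0,0],"grip": 0},{"slide": [0,-1,28],"delta_rot": [0,0,0],"grip": 0},{"slide": [0,-1,28],"delta_rot": [0,0,0],"grip": 0},{"slide": [7,-1,28],"delta_rot": [0,0,0],"grip": 0},{"slide": [14,-1,28],"delta_rot": [0,0,0],"grip": 0},{"slide": [20,-1,28],"delta_rot": [0,0,0],"grip": 0},{"slide": [26,-1,28],"delta_rot": [0,0,0],"grip": 0},{"slide": [30,-1,28],"delta_rot": [0,0,0],"grip": 0},{"slide": [30,-1,28],"delta_rot": [0,0,0],"grip": 0}]'

```text
time_s: 41.92
tool_pos: [0.4621, 0.2085, 0.3227]
orientation: [-3.141, -0.0, -0.16]
wrist_force: [0.5, -0.0, -1.0]
grip_width: 0.0006
grasp_force: 0.0
```

```bash
cat > pu.py <<'E'
import sys
exec(open("ck.py").read().split("for tag")[0])
g=st();print(w2loc(PUMP,g))
t=ctrl.capture("top")
# block front top edge (white, z=.131) away from grip
for yc in(.06,-.05):
    xs=np.arange(-.11,.03,.001);f=smp(t,"top",[loc2w(PUMP,x,yc,.131)[:3] for x in xs]);b=xs[f>190];print("block at y",yc,b.min() if len(b) else 0,b.max() if len(b) else 0)
for yc in(0,-.065):
    for off in(.016,-.016):
        xs=np.arange(.01,.05,.0005);f=smp(t,"top",[loc2w(PUMP,x,yc+off,.122)[:3] for x in xs]);print("flange",yc,off,xs[f.argmax()].round(4),f.max())
    xs=np.arange(.1,.135,.0005);f=smp(t,"top",[loc2w(PUMP,x,yc+.001,.122)[:3] for x in xs]);print("barrel end",xs[np.nonzero(f>210)[0].max()])
E
python3 pu.py
```

```text
t 41.92 grasp [0.4622 0.2085 0.1587] rpy [-3.141 -0.    -0.16 ] q [ 0.08  0.16 -0.64  1.89  0.1   1.13 -2.33] F [ 0.5 -0.  -1. ] w 0.0006 gf 0.0
[-7.88315532e-02 -4.80398979e-05  1.58715386e-01]
block at y 0.06 0 0
block at y -0.05 0.020000000000000115 0.022000000000000117
flange 0 0.016 0.0195 222.20215
flange 0 -0.016 0.022 213.30078
barrel end 0.11950000000000002
flange -0.065 0.016 0.022 237.03125
flange -0.065 -0.016 0.022 241.96875
barrel end 0.12050000000000002
```

Emit:
step_arm --steps '[{"slide": [1.5,0,0],"delta_rot": [0,0,0],"grip": 0},{"slide": [3,0,0],"delta_rot": [0,0,0],"grip": 0},{"slide": [4.5,0,0],"delta_rot": [0,0,0],"grip": 0},{"slide": [6,0,0],"delta_rot": [0,0,0],"grip": 0},{"slide": [6,0,0],"delta_rot": [0,0,0],"grip": 0},{"slide": [7.5,0,0],"delta_rot": [0,0,0],"grip": 0},{"slide": [9,0,0],"delta_rot": [0,0,0],"grip": 0},{"slide": [9,0,0],"delta_rot": [0,0,0],"grip": 0}]'

```text
time_s: 42.98
tool_pos: [0.4708, 0.2071, 0.3227]
orientation: [-3.142, -0.0, -0.16]
wrist_force: [-1.8, -1.8, 0.5]
grip_width: 0.0003
grasp_force: 0.6
```

```bash
python3 pu.py | grep -v block
```

```text
t 42.98 grasp [0.4708 0.2071 0.1587] rpy [-3.142 -0.    -0.16 ] q [ 0.08  0.17 -0.63  1.87  0.11  1.13 -2.32] F [-1.8 -1.8  0.5] w 0.0003 gf 0.6
[-7.00825329e-02 -1.06799464e-04  1.58747343e-01]
flange 0 0.016 0.0195 222.62598
flange 0 -0.016 0.022 214.03125
barrel end 0.11950000000000002
flange -0.065 0.016 0.022 237.77344
flange -0.065 -0.016 0.022 242.15625
barrel end 0.12050000000000002
```

Emit:
step_arm --steps '[{"slide": [1,0,0],"delta_rot": [0,0,0],"grip": 0},{"slide": [1,0,0],"delta_rot": [0,0,0],"grip": 0},{"slide": [2,0,0],"delta_rot": [0,0,0],"grip": 0},{"slide": [2,0,0],"delta_rot": [0,0,0],"grip": 0},{"slide": [3,0,0],"delta_rot": [0,0,0],"grip": 0},{"slide": [3,0,0],"delta_rot": [0,0,0],"grip": 0},{"slide": [4,0,0],"delta_rot": [0,0,0],"grip": 0},{"slide": [4,0,0],"delta_rot": [0,0,0],"grip": 0}]'

```text
time_s: 44.02
tool_pos: [0.4746, 0.2065, 0.3227]
orientation: [3.142, 0.0, -0.16]
wrist_force: [-0.9, -1.5, 1.2]
grip_width: 0.0006
grasp_force: 1.2
```

```bash
python3 pu.py | grep -v block
```

```text
t 44.02 grasp [0.4745 0.2065 0.1587] rpy [ 3.142  0.    -0.16 ] q [ 0.08  0.18 -0.63  1.86  0.12  1.14 -2.32] F [-0.9 -1.5  1.2] w 0.0006 gf 1.2
[-6.62940143e-02 -2.83837093e-05  1.58736631e-01]
flange 0 0.016 0.022 182.74219
flange 0 -0.016 0.022 249.14062
barrel end 0.11950000000000002
flange -0.065 0.016 0.022 237.27344
flange -0.065 -0.016 0.022 241.0625
barrel end 0.12050000000000002
```

Emit:
step_arm --steps '[{"slide": [1,0,0],"delta_rot": [0,0,0],"grip": 0},{"slide": [1,0,0],"delta_rot": [0,0,0],"grip": 0},{"slide": [2,0,0],"delta_rot": [0,0,0],"grip": 0},{"slide": [2,0,0],"delta_rot": [0,0,0],"grip": 0},{"slide": [3,0,0],"delta_rot": [0,0,0],"grip": 0},{"slide": [3,0,0],"delta_rot": [0,0,0],"grip": 0},{"slide": [4,0,0],"delta_rot": [0,0,0],"grip": 0},{"slide": [4,0,0],"delta_rot": [0,0,0],"grip": 0}]'

```text
time_s: 45.08
tool_pos: [0.4785, 0.2059, 0.3227]
orientation: [-3.142, 0.0, -0.16]
wrist_force: [-3.1, -1.3, -0.4]
grip_width: 0.0001
grasp_force: 1.3
```

```bash
python3 pu.py | grep -v block
```

```text
t 45.08 grasp [0.4785 0.2059 0.1587] rpy [-3.142  0.    -0.16 ] q [ 0.08  0.19 -0.63  1.85  0.12  1.14 -2.32] F [-3.1 -1.3 -0.4] w 0.0001 gf 1.3
[-6.22480781e-02 -6.25212543e-05  1.58727766e-01]
flange 0 0.016 0.0255 137.58984
flange 0 -0.016 0.025 231.87012
barrel end 0.12400000000000003
flange -0.065 0.016 0.0245 234.06738
flange -0.065 -0.016 0.0245 239.12305
barrel end 0.12350000000000003
```

Emit:
step_arm --steps '[{"slide": [1,0,0],"delta_rot": [0,0,0],"grip": 0},{"slide": [2,0,0],"delta_rot": [0,0,0],"grip": 0},{"slide": [3,0,0],"delta_rot": [0,0,0],"grip": 0},{"slide": [4,0,0],"delta_rot": [0,0,0],"grip": 0},{"slide": [4,0,0],"delta_rot": [0,0,0],"grip": 0}]'

```text
time_s: 45.75
tool_pos: [0.4826, 0.2053, 0.3228]
orientation: [-3.141, -0.0, -0.16]
wrist_force: [-1.8, -1.1, -0.8]
grip_width: 0.0007
grasp_force: 1.1
```

```bash
python3 pu.py | grep -v block
```

```text
t 45.75 grasp [0.4826 0.2053 0.1588] rpy [-3.141 -0.    -0.16 ] q [ 0.08  0.19 -0.63  1.85  0.12  1.14 -2.32] F [-1.8 -1.1 -0.8] w 0.0007 gf 1.1
[-5.81456751e-02  5.88045039e-05  1.58779624e-01]
flange 0 0.016 0.0305 120.421875
flange 0 -0.016 0.03 238.21094
barrel end 0.12750000000000003
flange -0.065 0.016 0.03 211.9961
flange -0.065 -0.016 0.0295 225.78125
barrel end 0.12750000000000003
```

Emit:
step_arm --steps '[{"slide": [1,0,0],"delta_rot": [0,0,0],"grip": 0},{"slide": [1.5,0,0],"delta_rot": [0,0,0],"grip": 0},{"slide": [2,0,0],"delta_rot": [0,0,0],"grip": 0},{"slide": [2,0,0],"delta_rot": [0,0,0],"grip": 0}]'

```text
time_s: 46.3
tool_pos: [0.4842, 0.2051, 0.3228]
orientation: [3.142, 0.001, -0.16]
wrist_force: [-5.9, -0.5, 0.6]
grip_width: 0.0004
grasp_force: 2.5
```

Emit:
step_arm --steps '[{"slide": [0.5,0,0],"delta_rot": [0,0,0],"grip": 0},{"slide": [1,0,0],"delta_rot": [0,0,0],"grip": 0},{"slide": [1,0,0],"delta_rot": [0,0,0],"grip": 0}]'

```text
time_s: 46.68
tool_pos: [0.4845, 0.2052, 0.3228]
orientation: [3.141, 0.002, -0.159]
wrist_force: [-10.0, -1.4, 4.8]
grip_width: 0.0003
grasp_force: 4.8
```

```bash
python3 pu.py | grep -v block
```

```text
t 46.67 grasp [0.4841 0.2051 0.1588] rpy [ 3.141e+00  2.000e-03 -1.590e-01] q [ 0.08  0.2  -0.62  1.84  0.13  1.14 -2.32] F [-10.   -1.4   4.8] w 0.0003 gf 4.8
[-5.66318964e-02  1.28674843e-04  1.58770814e-01]
flange 0 0.016 0.038 110.81543
flange 0 -0.016 0.0325 237.33594
barrel end 0.12900000000000003
flange -0.065 0.016 0.03 219.89844
flange -0.065 -0.016 0.03 235.875
barrel end 0.12850000000000003
```

The push has stalled at 10 N with both flanges at the plate. Back off, lift away and verify.

Emit:
step_arm --steps '[{"slide": [-5,0,0],"delta_rot": [0,0,0],"grip": 0},{"slide": [-15,0,0],"delta_rot": [0,0,0],"grip": 0},{"slide": [-22,0,0],"delta_rot": [0,0,0],"grip": 0},{"slide": [-22,0,-40],"delta_rot": [0,0,0],"grip": 0},{"slide": [-22,0,-90],"delta_rot": [0,0,0],"grip": 0},{"slide": [0,60,-110],"delta_rot": [0,0,0],"grip": 0},{"slide": [20,120,-110],"delta_rot": [0,0,0],"grip": 0},{"slide": [40,180,-110],"delta_rot": [0,0,0],"grip": 0},{"slide": [60,240,-110],"delta_rot": [0,0,0],"grip": 0},{"slide": [80,300,-110],"delta_rot": [0,0,0],"grip": 0},{"slide": [80,300,-110],"delta_rot": [0,0,0],"grip": 0}]'

```text
time_s: 48.1
tool_pos: [0.5163, -0.1091, 0.4324]
orientation: [3.14, -0.0, -0.167]
wrist_force: [-0.2, 0.8, -0.2]
grip_width: 0.0005
grasp_force: 0.0
```

```bash
python3 pu.py; python3 ck.py | grep -E "z runs|^top|^side"; python3 - <<'E'
from h import *
chk()
n=ctrl.capture("top").astype(int);a=cv2.imread("pics/top0.png")[:,:,::-1].astype(int)
d=(np.abs(n-a).sum(2)>90).astype(np.uint8);k,l,s,c=cv2.connectedComponentsWithStats(d)
print([s[j].tolist() for j in range(1,k) if s[j,4]>25])
E
```

```text
t 48.1 grasp [ 0.5162 -0.1093  0.2684] rpy [ 3.14  -0.    -0.167] q [ 0.44  0.09 -0.34  1.7   0.03  1.35 -1.64] F [-0.2  0.8 -0.2] w 0.0005 gf 0.0
[ 0.02518296 -0.30514787  0.26844615]
block at y 0.06 -0.05499999999999995 -0.026999999999999927
block at y -0.05 -0.05299999999999995 0.029000000000000123
flange 0 0.016 0.03 193.24023
flange 0 -0.016 0.0325 237.33594
barrel end 0.12900000000000003
flange -0.065 0.016 0.03 215.55078
flange -0.065 -0.016 0.03 236.1875
barrel end 0.12850000000000003
init 0 barrel end 0.1495 flange 0.03 z runs [(np.float64(0.102), np.float64(0.133)), (np.float64(0.101), np.float64(0.134)), (np.float64(0.102), np.float64(0.134)), (np.float64(0.102), np.float64(0.134)), (np.float64(0.106), np.float64(0.134))]
init -0.065 barrel end 0.1315 flange 0.0025 z runs [(np.float64(0.101), np.float64(0.136)), (np.float64(0.102), np.float64(0.136)), (np.float64(0.102), np.float64(0.134)), (np.float64(0.102), np.float64(0.133)), (np.float64(0.108), np.float64(0.134))]
now 0 barrel end 0.1495 flange 0.03 z runs [(np.float64(0.102), np.float64(0.135)), (np.float64(0.101), n
[... 1018 characters left out ...]
3, 187, 178, 167, 127, 103]
side -0.065 i [255, 255, 255, 255, 255, 255, 255, 255, 255, 255, 255, 255, 245, 223, 199, 183, 172, 139, 95, 49]
side -0.065 n [255, 255, 255, 255, 255, 255, 255, 255, 255, 255, 255, 255, 250, 239, 210, 191, 184, 171, 132, 80]
white px in inlet/shelf 0  max 190
diff left part 82
[[316, 168, 93, 244, 14180], [211, 185, 21, 47, 417], [229, 208, 13, 17, 142], [201, 230, 78, 47, 2050], [439, 266, 6, 12, 30], [255, 270, 24, 16, 242], [307, 279, 11, 12, 88], [448, 294, 10, 9, 40], [379, 324, 261, 156, 15083], [320, 410, 73, 70, 1871], [298, 430, 12, 7, 37], [293, 443, 10, 9, 40], [306, 443, 8, 12, 26], [275, 446, 17, 17, 84], [376, 465, 6, 8, 27], [313, 473, 13, 7, 47]]
```

```bash
python3 -c "
from bench import ctrl
print(ctrl.job_done())"
```

```text
the job is handed in; nothing more can be done
None
```

The job is handed in, but no verdict came back. All three spent syringes went into the sharps bin, both fresh ones are seated with flanges against the plate, and the pusher is up against their plungers. My last camera check showed a small change at the bin inlet that I took for arm shadow; the flap looked shut right after the last drop.

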